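# Rock a stuck sample carrier out of its optical mount

### The job

On the optical table, first take the orange-capped vial out of the top of the blue carrier and set it fully down, upright, in the rack's empty hole. The carrier is stuck between two stiff brass jaws that hook over its shoulders, so grip its blue neck and rock it over to one jaw and then to the other until it has pushed both jaws back clear of its shoulders (never push the jaws with the gripper itself). Then lift it out and finish while holding it still and upright over the mount, its foot just clear above the jaws (a couple of centimetres), leaving everything else on the table undisturbed.

Things in the scene. Friction and masses are not known exactly. Their poses are not given: they have to be found in the camera images.
- mount: Black mount fixed to the table, base plate 90 x 175 x 6 mm; origin at the centre of its underside on the table, z up. Its y axis runs from jaw to jaw (jaw_l at +y, jaw_r at -y). In its middle is a pocket 33 mm (x) by 13 mm (y), floor 6 mm and rim 16 mm above the table, in which the carrier's foot stands. The tops of the jaws are 64 mm above the table.
- jaw_l (a joint): Brass jaw, 30 mm wide (x), on the mount's +y side; slides outwards along +y against 6 N of friction and stays where left. Value in m: 0 closed (start 0 to 0.002), 0.014 stop; clear of the shoulder above 0.005. Inner face (24 to 54 mm over the table) 23.3 mm + value from the mount's middle; over it a lip (54 to 64 mm over the table) hooks 4 mm inwards above the carrier's shoulder.
- jaw_r (a joint): The like jaw on the mount's -y side; it slides outwards along the mount's -y with growing value (m).
- carrier_grip (a point): Middle of the blue carrier's neck, the place to grip: 84 mm above its underside, 24 mm below its top. Axes as the mount's at the start (z up, y from jaw to jaw). Grip the neck's flat x faces, 30 mm apart, from above. Rocked about its foot (about the x axis) by 0.2 rad either way, a shoulder pushes its jaw out by 5 to 8 mm; do not pull it up by more than 2 mm while rocking.
- carrier_foot (a point): Centre of the carrier's underside, axes as carrier_grip. Carrier: 108 mm tall, 30 mm thick (x), 0.2 to 0.4 kg; along y its foot is 10 mm (0 to 28 mm up), shoulders 46 mm (28 to 42 mm up), neck 28 mm (42 to 108 mm up). Round hole in the top 18 mm wide, 25 mm deep. Seated, the underside is 6 mm above the table and the shoulders 6 mm under the lips: pulled straight up it stops after 6 mm.
- vial_mid (a point): Centre (half-way up) of the orange-capped amber vial, a cylinder 16 mm in diameter and 65 mm tall with a tapered foot (3 mm), 20 g. At the start it stands 25 mm deep in the hole in the top of the carrier, with 40 mm of it showing. z along its axis, up.
- rack: White vial rack fixed to the table, 56 (x) x 165 (y) x 35 mm; origin at the centre of its underside on the table, z up. Three round holes in a row along its y at -50, 0 and +50 mm, each 20 mm wide and 25 mm deep (floor 10 mm above the table); the +50 mm one is empty.
- empty_hole (a point): Centre of the mouth of the rack's empty hole, 35 mm above the table.
- rack_vial_a_mid (a point): Centre of a white-capped green vial (16 x 65 mm) in the rack's end hole; leave alone.
- rack_vial_b_mid (a point): Centre of a white-capped green vial (16 x 65 mm) in the rack's middle hole; leave alone.
- level_c (a point): Centre of a clear spirit-level block, 45 x 24 x 22 mm, lying on the table; bystander.
- thumbscrew_c (a point): Centre of a black thumbscrew, 28 mm across, 19 mm tall; bystander.
- lens_cell_c (a point): Centre of a black lens cell, 25 mm across, 12 mm tall; bystander.
- post_c (a point): Centre of a steel post on a round foot, 32 mm across, 63 mm tall; bystander.
- screwdriver_grip (a point): Handle of a green screwdriver lying on the table; bystander.
Mind the look-alikes: they are no part of the job. Of the things that look like the part that bears carrier_grip, the smallest one is meant.

How it is judged:
By the outcome, as a careful person would: the job done as asked, in the order asked, and still so for the second after the job is handed in, while the arm keeps its last pose, push and grip.
It also fails if it takes over 72 s, if anything falls off the work surface, if the arm or the gripper's body presses on something with over 40 N, if the wrist force passes 120 N, or if a joint passes its speed limit or range.

### The arm

A 7-joint arm with a two-finger parallel gripper is mounted at the origin on the work surface. World frame = base frame: x ahead of the robot, y to its left, z up, the work surface at z = 0. Lengths are in m, angles in rad, forces in N, time in s.
With the tool pointing down it reaches from about 0.4 to 0.85 m from the base axis. Payload 4.5 kg.
Tool frame: the origin (TCP) lies on the centre line of the jaws, within the pads' length; the fingertips stand 11 mm ahead of it and the grasp point (between the pads) lies 8 mm behind it; z points along the fingers, x is the direction in which the jaws open and shut, and the axes are right-handed (so a half turn about z gives the same grasp; the last joint's range is limited). The gripper opens to 88 mm and grips with 3 to 60 N. Pads are 18 mm wide; open, the fingers measure 123 mm over their backs; the gripper's body (75 mm by 187 mm) begins 45 mm behind the grasp point.
Start: joints at [1.376, 0.689, -0.195, 1.565, 0.157, 0.902, -0.215], TCP at [0.142, -0.609, 0.25] pointing down, gripper open.
Joint ranges: [-3.01, 3.01], [-0.46, 2.08], [-1.47, 1.51], [0.13, 2.56], [-1, 4.14], [0.04, 2.09], [-2.66, 2.66]. Speed limits (rad/s): [2.57, 2.57, 3.14, 3.14, 3.14, 3.14, 3.14].

### API

Orientations are given as a unit quaternion [x, y, z, w].
In Python, from plant import r, vision, order, nets gives the robot as it stands.
- The arm moves only by the tool send_rows, never from a script. Its argument "series" is a list of rows, each an object with "delta_pos": the shift along the tool's x, y, z in cm, a list of three; "turn": the turn about the tool's z in degrees; "jaw": the closure, from 0 (fully open) to 1 (shut). In form: [{"delta_pos": [x, y, z], "turn": turn, "jaw": jaw}, ...]. A call has 1 to 8 rows; each row is the pose to reach, as a shift and turn from the pose commanded when the call began, along the tool's axes at that moment; what a row does not reach only later rows make up. A row lasts 1/12 s, in which the tool goes at most 41.7 mm and 7.16 degrees, less where a joint would pass 70% of its speed; a pose out of reach is approached as far as the arm can. A call with a gripper value outside its range is refused whole. The fingers move at their own pace and stop on an object; "force" is the grip in N (left out, the last holds). Time passes only in rows, so rows that repeat a pose let the fingers close. It gives the time, the measured TCP pose, the force and the opening at its end, in the units of the state.
- r.get_state(): the state, without advancing time (a new reading comes with each control period).
- vision.snapshot(name): name is "side" or "top" or "wrist"; returns the picture (420x560x3 uint8, blue, green, red); there is no depth.
- vision.camera_params(name): a dict with "intrinsics" (3x3 intrinsics, pixels), "D" ([k1, k2, p1, p2, k3] as OpenCV has them; the pictures are not rectified), "extrinsics" (4x4, takes a point from world to camera coordinates). Camera axes: x right, y down, z forward; pixel columns grow to the right and rows downward; lengths in m; the calibration is good to about 2 mm. A picture is of the moment at which its call begins: read the wrist's pose just before it. camera_params takes no time and is no camera call; for the wrist camera it gives the pose at the moment of the call.
- order.finish_job(): hands the job in, once; it reports no verdict.
Trained networks look in the newest picture that a camera, given by its name, has taken for a name from the list of things; names that differ only in an ending like _2 or _b are one class to them, and where a whole thing is asked for, a point or a joint stands for the part that bears it (a point fixed in the world has none). Each returns a list of dicts, best first, with "score" (0 to 1); they miss things now and then, are a little off and sometimes report something else, mostly with a low value. They report only what shows in the picture. A call takes as long as a camera call. They do not tell look-alikes from the thing itself.
- nets.boxes_of(camera, label): "location" ([row, column] as shares, 0 to 1, of the picture: columns of its width, rows of its height, amid what is visible of it).
- nets.trace(camera, label): "region" (420x560 bool, what is visible of it) and "location" ([row, column] as shares, 0 to 1, of the picture: columns of its width, rows of its height, amid what is visible of it).
The state is a dict: "clock": time; "q": joint angles; "qd": joint speeds; "joint_torque": joint torques, N m; "tool_pos": TCP position; "eef_rot": TCP orientation; "contact_force": force on the tool from outside, world axes, zero at the start; "moment": the same for the moment, N m; "opening": opening from 0.0 (shut) to 1.0 (fully open).
Only numpy, scipy, OpenCV 4.12 (cv2) and the standard library are available. Lean on these libraries where they do the work, as an engineer would, in place of code of your own. Each camera call takes 0.05 s, during which the arm holds its last target.

## Working session

There is one attempt and no reset: what is moved stays moved. The work goes in short steps, Python scripts to look and compute and a tool call to move; the robot and the scene stay as the last step left them, time stands still between calls to the robot, and variables do not carry over. Pictures are saved under pics/ and viewed, and the job is handed in when it is done.

Besides the shell and the picture viewer there is one more tool, called after ">>>" by a JSON object that holds its "fn" and its "kwargs", one argument or row to a line. send_rows: Moves the arm, as the interface text tells. Its arguments: {"type":"object","properties":{"series":{"type":"array"},"force":{"type":"number"}},"required":["series"]}

```bash
ls; mkdir -p pics
python3 - <<'E'
from plant import r,vision,order,nets
import cv2,numpy as np
s=r.get_state();print(s)
for n in ["side","top","wrist"]:
    im=vision.snapshot(n);cv2.imwrite(f"pics/{n}0.png",im)
    p=vision.camera_params(n);print(n,np.round(p["intrinsics"],1).tolist(),p["D"],np.round(p["extrinsics"],4).tolist())
E
```

```text
pics
{'clock': 0.0, 'q': array([ 1.37579079,  0.68998623, -0.19451129,  1.56633118,  0.15733038,
        0.90251579, -0.21508852]), 'qd': array([ 0.00028122, -0.00119276, -0.00062569,  0.0004909 ,  0.00103267,
       -0.00057952, -0.0004379 ]), 'joint_torque': array([ 4.64973364e-04, -5.27564907e+01, -1.26698021e+00, -1.53432852e+01,
       -5.27326623e-02,  6.37476085e-03,  1.97427312e-04]), 'tool_pos': array([ 0.14156367, -0.60812888,  0.24891198]), 'eef_rot': array([ 7.83237349e-01, -6.21722127e-01, -7.70085714e-04, -5.08561378e-04]), 'contact_force': array([0.24657044, 0.19454066, 0.70436914]), 'moment': array([-0.02715954,  0.05354214,  0.01152605]), 'opening': 0.9985179968948266}
side [[391.3, 0.0, 281.8], [0.0, 391.3, 212.4], [0.0, 0.0, 1.0]] [-0.04041037  0.          0.          0.          0.        ] [[0.9185, -0.3954, -0.0002, -0.5002], [-0.3014, -0.6998, -0.6476, 0.2208], [0.256, 0.5949, -0.7619, 0.8615], [0.0, 0.0, 0.0, 1.0]]
top [[484.1, 0.0, 282.5], [0.0, 484.1, 206.0], [0.0, 0.0, 1.0]] [-0.15619265  0.          0.          0.          0.        ] [[0.082, -0.9966, 0.0048, -0.0409], [-0.9734, -0.0811, -0.2141, 0.5484], [0.2138, 0.0129, -0.9768, 1.1231], [0.0, 0.0, 0.0, 1.0]]
wrist [[356.1, 0.0, 282.9], [0.0, 356.1, 213.0], [0.0, 0.0, 1.0]] [-0.085258  0.        0.        0.        0.      ] [[0.2271, -0.9739, -0.0003, -0.6239], [-0.9256, -0.2159, 0.311, -0.0437], [-0.3029, -0.0704, -0.9504, 0.3892], [0.0, 0.0, 0.0, 1.0]]
```

View pics/side0.png

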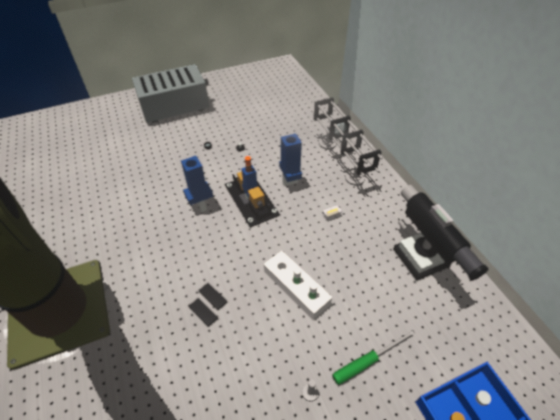

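View pics/top0.png

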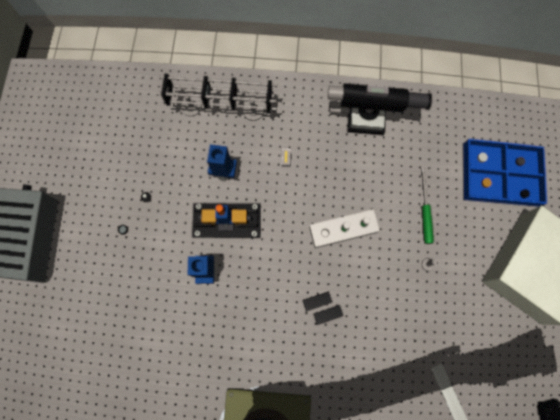

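View pics/wrist0.png

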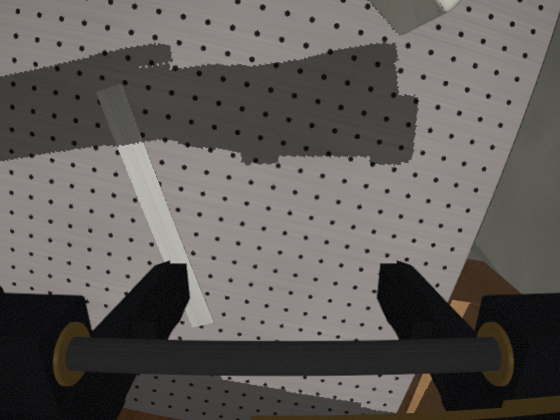

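```bash
cat > h.py <<'E'
import cv2,numpy as np
from plant import r,vision,order,nets
def P(cam,X,p=None):
    p=p or vision.camera_params(cam);E=np.array(p["extrinsics"]);
    rv=cv2.Rodrigues(E[:3,:3])[0]
    return cv2.projectPoints(np.array(X,float).reshape(-1,3),rv,E[:3,3],np.array(p["intrinsics"]),np.array(p["D"]))[0].reshape(-1,2)
def ray(cam,uv,p=None):
    p=p or vision.camera_params(cam);E=np.array(p["extrinsics"])
    n=cv2.undistortPoints(np.array(uv,float).reshape(-1,1,2),np.array(p["intrinsics"]),np.array(p["D"])).reshape(-1,2)
    d=np.c_[n,np.ones(len(n))]@E[:3,:3]
    return -E[:3,:3].T@E[:3,3],d
def onz(cam,uv,z,p=None):
    c,d=ray(cam,uv,p);return c+d*((z-c[2])/d[:,2])[:,None]
def tri(c1,u1,c2,u2):
    a,d=ray(c1,[u1]);b,e=ray(c2,[u2]);d=d[0];e=e[0]
    t=np.linalg.lstsq(np.c_[d,-e],b-a,rcond=None)[0];p=a+d*t[0];q=b+e*t[1]
    return (p+q)/2,np.linalg.norm(p-q)
E
python3 - <<'E'
from h import *
S={}
for n in ["top","side"]:
    im=cv2.imread(f"pics/{n}0.png")
    if n=="top": cv2.imwrite("pics/topc.png",cv2.resize(im[130:290,120:400],None,fx=2.8,fy=2.8,interpolation=cv2.INTER_CUBIC))
    else: cv2.imwrite("pics/sidec.png",cv2.resize(im[120:330,160:420],None,fx=2.8,fy=2.8,interpolation=cv2.INTER_CUBIC))
    for l in ["mount","jaw_l","carrier_grip","vial_mid","rack","rack_vial_a_mid"]:
        for d in nets.boxes_of(n,l)[:4]:
            print(n,l,round(d["score"],2),np.round([d["location"][1]*560,d["location"][0]*420],1))
E
```

```text
top mount 0.81 [232.4 220. ]
top jaw_l 0.81 [240.4 218.9]
top jaw_l 0.64 [208.5 215.9]
top jaw_l 0.56 [428.4 222.8]
top jaw_l 0.53 [426.1 267.8]
top carrier_grip 0.81 [224.2 221.3]
top carrier_grip 0.75 [219.4 164. ]
top carrier_grip 0.61 [199. 265.]
top rack 0.65 [340.7 230.5]
top rack_vial_a_mid 0.37 [364.7 220.9]
side mount 0.96 [249.2 202.5]
side jaw_l 0.72 [255.4 197.2]
side jaw_l 0.6 [241.  176.1]
side jaw_l 0.5 [309.8 389. ]
side carrier_grip 0.76 [247.8 179.8]
side carrier_grip 0.74 [197.2 180.9]
side carrier_grip 0.56 [290.5 155.6]
side rack 0.55 [293.  287.1]
side rack_vial_a_mid 0.44 [248.9 205.7]
```

View pics/topc.png

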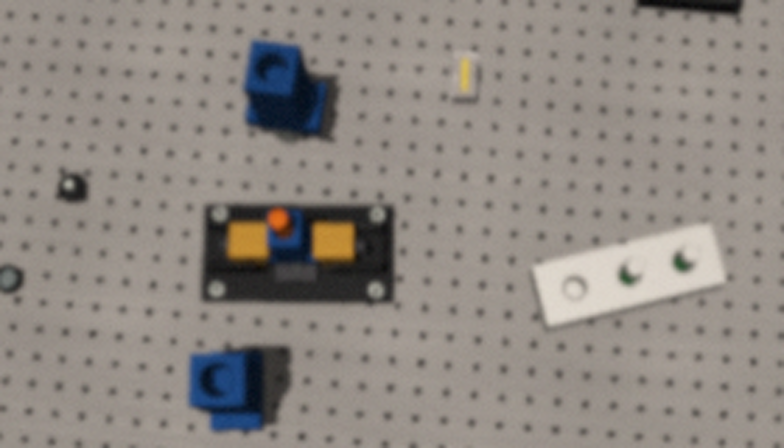

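View pics/sidec.png

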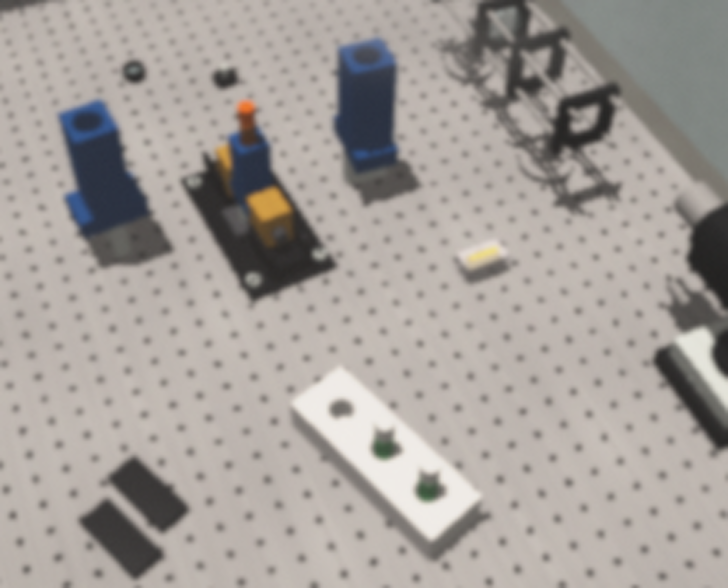

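Run:
```python
from h import *
T=lambda a:np.array(a,float)/2.8+[120,130]
S=lambda a:np.array(a,float)/2.8+[160,120]
m=onz("top",T([(204,205),(392,206),(392,300),(203,301)]),0.006);print(m.round(4),m.mean(0))
d=(m[0]+m[3]-m[1]-m[2]);print("yaw mount y", np.degrees(np.arctan2(d[1],d[0])),np.linalg.norm(d)/2)
ms=onz("side",S([(207,150),(182,182),(256,300),(336,264)]),0.006);print(ms.round(4))
k=onz("top",T([(533,267),(711,223),(727,283),(547,328)]),0.035);print(k.round(4),k.mean(0))
d=(k[0]+k[3]-k[1]-k[2]);print("yaw rack", np.degrees(np.arctan2(d[1],d[0])),np.linalg.norm(d)/2)
ks=onz("side",S([(340,366),(292,404),(434,545),(482,496)]),0.035);print(ks.round(4),ks.mean(0))
d=(ks[0]+ks[1]-ks[2]-ks[3]);print("yaw rack", np.degrees(np.arctan2(d[1],d[0])),np.linalg.norm(d)/2)
print("hole",onz("top",T([(574,287)]),0.035),onz("side",S([(341,408)]),0.035))
print("vial top",tri("top",T((278,217)),"side",S((246,107))),onz("top",T([(278,217)]),.154),onz("side",S([(246,105)]),.154))
```

```text
[[0.5498 0.2354 0.006 ]
 [0.5632 0.0631 0.006 ]
 [0.4768 0.0552 0.006 ]
 [0.4613 0.2257 0.006 ]] [0.51280676 0.14483976 0.006     ]
yaw mount y 94.81346615641208 0.17203755897199421
[[0.5028 0.255  0.006 ]
 [0.4646 0.2209 0.006 ]
 [0.4804 0.0488 0.006 ]
 [0.5651 0.0595 0.006 ]]
[[ 0.5122 -0.0679  0.035 ]
 [ 0.565  -0.2244  0.035 ]
 [ 0.5118 -0.241   0.035 ]
 [ 0.459  -0.084   0.035 ]] [ 0.51199965 -0.15433696  0.035     ]
yaw rack 108.62981295350647 0.16539416423543482
[[ 0.5145 -0.068   0.035 ]
 [ 0.4632 -0.0872  0.035 ]
 [ 0.5149 -0.2458  0.035 ]
 [ 0.5672 -0.2238  0.035 ]] [ 0.51494351 -0.15620862  0.035     ]
yaw rack 108.38030080694075 0.16568209075761844
hole [[ 0.49725744 -0.10529532  0.035     ]] [[ 0.4987059  -0.10672573  0.035     ]]
vial top (array([0.51526894, 0.14483815, 0.15092746]), np.float64(0.0011679603725937874)) [[0.51404923 0.1444463  0.154     ]] [[0.51577498 0.14402394 0.154     ]]
```

```bash
cat >> h.py <<'E'
def Rq(q):
    from scipy.spatial.transform import Rotation as R
    return R.from_quat(q).as_matrix()
def psi(): 
    R=Rq(r.get_state()["eef_rot"]);return np.degrees(np.arctan2(R[1,0],R[0,0]))
def go(pos,ps=None):
    s=r.get_state();R=Rq(s["eef_rot"]);d=R.T@(np.array(pos)-s["tool_pos"])*100
    p=psi();print("delta cm",d.round(2),"turn",None if ps is None else round(-(((ps-p)+180)%360-180),2),"psi",round(p,2),"at",s["tool_pos"].round(4),"t",s["clock"])
E
python3 - <<'E'
from h import *
p=vision.camera_params("wrist");E=np.array(p["extrinsics"]);s=r.get_state();R=Rq(s["eef_rot"])
c=-E[:3,:3].T@E[:3,3];print("cam in tool",(R.T@(c-s["tool_pos"])).round(4),"axes in tool\n",(R.T@E[:3,:3].T).round(3))
go((0.40,-0.36,0.25),-27)
T=lambda a:np.array(a,float)/2.8+[120,130]
S=lambda a:np.array(a,float)/2.8+[160,120]
# towers
print(tri("top",T((272,66)),"side",S((368,52))),tri("top",T((220,380)),"side",S((88,121))))
for z in(.12,.15):print(z,onz("top",T([(255,41),(301,48),(295,95),(246,88),(191,354),(243,354),(246,407),(194,408)]),z).round(3).tolist())
E
```

```text
cam in tool [-0.0008 -0.0797 -0.1342] axes in tool
 [[ 1.    -0.     0.001]
 [-0.     0.95   0.311]
 [-0.001 -0.311  0.95 ]]
delta cm [-1.837e+01 -3.079e+01 -3.000e-02] turn -49.89 psi -76.89 at [ 0.1418 -0.6087  0.2498] t 0.75
(array([0.64011203, 0.16265268, 0.15875034]), np.float64(0.0028914720153102526)) (array([0.38103301, 0.17539771, 0.15729546]), np.float64(0.002398958926569507))
0.12 [[0.672, 0.186, 0.12], [0.669, 0.146, 0.12], [0.627, 0.147, 0.12], [0.63, 0.189, 0.12], [0.402, 0.208, 0.12], [0.405, 0.166, 0.12], [0.363, 0.159, 0.12], [0.358, 0.201, 0.12]]
0.15 [[0.662, 0.181, 0.15], [0.659, 0.142, 0.15], [0.618, 0.142, 0.15], [0.621, 0.184, 0.15], [0.399, 0.202, 0.15], [0.402, 0.161, 0.15], [0.361, 0.154, 0.15], [0.357, 0.195, 0.15]]
```

>>> {"fn": "send_rows", "kwargs": {
  "series": [
    {"delta_pos":[-1,-1.7,0],"turn":-4,"jaw":0},
    {"delta_pos":[-3,-5,0],"turn":-10,"jaw":0},
    {"delta_pos":[-5,-8.5,0],"turn":-16,"jaw":0},
    {"delta_pos":[-7,-12,0],"turn":-22,"jaw":0},
    {"delta_pos":[-9,-15.5,0],"turn":-28,"jaw":0},
    {"delta_pos":[-11,-19,0],"turn":-34,"jaw":0},
    {"delta_pos":[-13,-22.5,0],"turn":-40,"jaw":0},
    {"delta_pos":[-14,-24.5,0],"turn":-46,"jaw":0}
  ]
}}

```text
clock: 1.42
tool_pos: [0.3527, -0.4126, 0.2503]
eef_rot: [0.965, -0.261, 0.001, -0.001]
contact_force: [0.6, 0.4, -0.8]
opening: 0.999
```

Run:
```python
from h import *
go((0.42,-0.14,0.25),18.5)
```

```text
delta cm [ -7.92 -26.93   0.09] turn -48.75 psi -30.25 at [ 0.3527 -0.4126  0.2503] t 1.4167
```

Run:
```python
from h import *
go((0.49,-0.135,0.25),18.5)
```

```text
delta cm [ -2.13 -30.89   0.11] turn -48.75 psi -30.25 at [ 0.3527 -0.4126  0.2503] t 1.4167
```

>>> {"fn": "send_rows", "kwargs": {
  "series": [
    {"delta_pos":[-0.2,-3.5,0],"turn":-6,"jaw":0},
    {"delta_pos":[-0.5,-7.5,0],"turn":-12,"jaw":0},
    {"delta_pos":[-0.8,-11.5,0],"turn":-18,"jaw":0},
    {"delta_pos":[-1.1,-15.5,0],"turn":-24,"jaw":0},
    {"delta_pos":[-1.4,-19.5,0],"turn":-30,"jaw":0},
    {"delta_pos":[-1.7,-23.5,0],"turn":-36,"jaw":0},
    {"delta_pos":[-1.9,-27.5,0],"turn":-42,"jaw":0},
    {"delta_pos":[-2.1,-30.9,0],"turn":-48.8,"jaw":0}
  ]
}}

```text
clock: 2.08
tool_pos: [0.4905, -0.1381, 0.2502]
eef_rot: [0.987, 0.159, 0.001, -0.0]
contact_force: [1.0, -0.5, 1.4]
opening: 0.998
```

>>> {"fn": "send_rows", "kwargs": {
  "series": [
    {"delta_pos":[0,0,0],"turn":0,"jaw":0},
    {"delta_pos":[0,0,0],"turn":0,"jaw":0},
    {"delta_pos":[0,0,0],"turn":0,"jaw":0}
  ]
}}

```text
clock: 2.33
tool_pos: [0.4888, -0.1417, 0.2496]
eef_rot: [0.988, 0.155, -0.0, 0.0]
contact_force: [0.6, -0.5, 0.3]
opening: 0.999
```

Run:
```python
from h import *
go((0.514,0.10,0.25),4.8)
p=vision.camera_params("wrist");im=vision.snapshot("wrist");cv2.imwrite("pics/w1.png",im)
print(P("wrist",[(0.4975,-0.107,.035),(0.513,-.155,.075)],p))
cv2.imwrite("pics/w1z.png",cv2.resize(im[150:350,180:380],None,fx=3,fy=3,interpolation=cv2.INTER_CUBIC))
```

```text
delta cm [  9.79 -22.24  -0.07] turn 13.03 psi 17.83 at [ 0.4888 -0.1417  0.2496] t 2.3333
[[303.58812867 151.55676602]
 [305.06278971 213.34685501]]
```

View pics/w1.png

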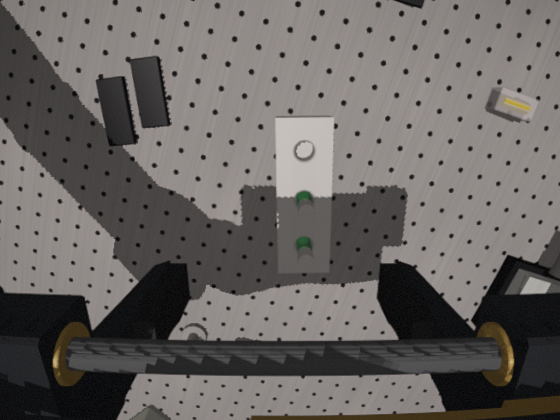

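Run:
```python
from h import *
print(onz("wrist",[(304.5,150),(276,118),(332.5,118),(329,272),(278,272)],.035).round(4))
im=cv2.imread("pics/w1.png")
cv2.imwrite("pics/w1z.png",cv2.resize(im[100:200,255:355],None,fx=6,fy=6,interpolation=cv2.INTER_CUBIC))
```

```text
[[ 0.4975 -0.1061  0.035 ]
 [ 0.4619 -0.0854  0.035 ]
 [ 0.5132 -0.0689  0.035 ]
 [ 0.566  -0.2236  0.035 ]
 [ 0.5128 -0.2405  0.035 ]]
```

View pics/w1z.png

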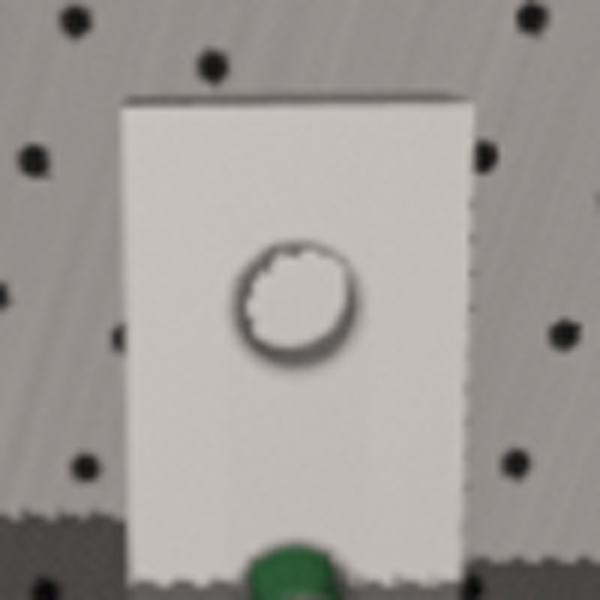

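>>> {"fn": "send_rows", "kwargs": {
  "series": [
    {"delta_pos":[1.2,-2.7,0],"turn":2,"jaw":0},
    {"delta_pos":[2.4,-5.5,0],"turn":4,"jaw":0},
    {"delta_pos":[3.7,-8.4,0],"turn":6,"jaw":0},
    {"delta_pos":[5,-11.4,0],"turn":8,"jaw":0},
    {"delta_pos":[6.3,-14.4,0],"turn":10,"jaw":0},
    {"delta_pos":[7.6,-17.4,0],"turn":12,"jaw":0},
    {"delta_pos":[8.8,-20,0],"turn":13,"jaw":0},
    {"delta_pos":[9.8,-22.2,0],"turn":13,"jaw":0}
  ]
}}

```text
clock: 3.05
tool_pos: [0.5144, 0.101, 0.2498]
eef_rot: [0.999, 0.041, 0.0, 0.0]
contact_force: [0.6, 0.0, -0.3]
opening: 1.003
```

>>> {"fn": "send_rows", "kwargs": {
  "series": [
    {"delta_pos":[0,0,0],"turn":0,"jaw":0},
    {"delta_pos":[0,0,0],"turn":0,"jaw":0},
    {"delta_pos":[0,0,0],"turn":0,"jaw":0},
    {"delta_pos":[0,0,0],"turn":0,"jaw":0}
  ]
}}

```text
clock: 3.38
tool_pos: [0.5142, 0.0978, 0.2495]
eef_rot: [0.999, 0.041, -0.0, 0.001]
contact_force: [-0.4, -0.7, 0.4]
opening: 1.0
```

Run:
```python
from h import *
go((0.5145,0.1445,0.25),4.8)
p=vision.camera_params("wrist");im=vision.snapshot("wrist");cv2.imwrite("pics/w2.png",im)
print(P("wrist",[(0.5145,0.1445,.154),(0.5145,0.1445,.114)],p))
```

```text
delta cm [ 0.41 -4.65 -0.06] turn -0.11 psi 4.69 at [0.5142 0.0978 0.2495] t 3.3833
[[291.26802033 153.23108795]
 [290.10444411 145.0884918 ]]
```

View pics/w2.png

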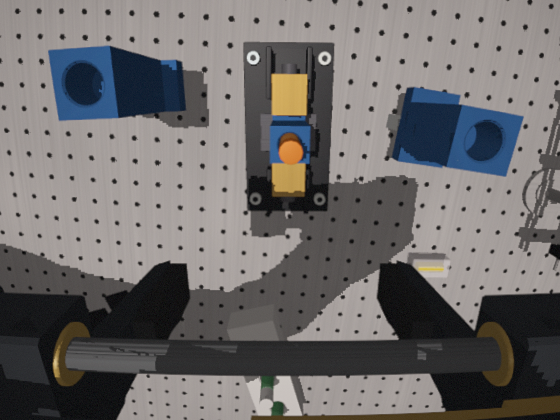

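Run:
```python
from h import *
print(onz("wrist",[(290.5,151)],.154).round(4))
m=onz("wrist",[(244.5,43),(333.5,43),(327.5,210.5),(248.5,210)],.006);print(m.round(4),m.mean(0))
d=(m[0]+m[1]-m[2]-m[3]);print(np.degrees(np.arctan2(d[1],d[0]))-90,np.linalg.norm(d)/2)
j=onz("wrist",[(272,73.5),(307,73.5),(307,115),(272,115),(271.5,165),(305.5,165),(304.5,196),(273,196)],.064);print(j.round(4))
print(onz("wrist",[(270.5,123),(311,123),(310,163),(271,163)],.114).round(4))
im=cv2.imread("pics/w2.png")
cv2.imwrite("pics/w2z.png",cv2.resize(im[30:220,220:360],None,fx=4,fy=3.1,interpolation=cv2.INTER_CUBIC))
```

```text
[[0.5139 0.1462 0.154 ]]
[[0.4644 0.2275 0.006 ]
 [0.5516 0.2348 0.006 ]
 [0.5658 0.0622 0.006 ]
 [0.4779 0.0556 0.006 ]] [0.51491597 0.14501684 0.006     ]
4.613695184472519 0.17277007911086212
[[0.4955 0.1976 0.064 ]
 [0.525  0.2    0.064 ]
 [0.5284 0.1657 0.064 ]
 [0.498  0.1632 0.064 ]
 [0.5008 0.1191 0.064 ]
 [0.5315 0.1217 0.064 ]
 [0.5336 0.0926 0.064 ]
 [0.5043 0.0901 0.064 ]]
[[0.4987 0.1599 0.114 ]
 [0.5285 0.1624 0.114 ]
 [0.5309 0.1325 0.114 ]
 [0.5012 0.13   0.114 ]]
```

View pics/w2z.png

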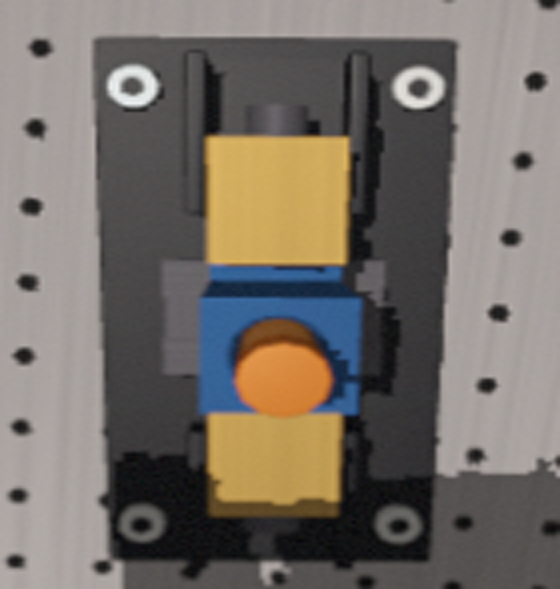

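Run:
```python
from h import *
go((0.5143,0.1457,0.130),4.7)
```

```text
delta cm [ 0.4  -4.76 11.95] turn -0.0 psi 4.7 at [0.5143 0.0981 0.2495] t 3.4333
```

>>> {"fn": "send_rows", "kwargs": {
  "series": [
    {"delta_pos":[0.2,-2.4,0],"turn":0,"jaw":0.3},
    {"delta_pos":[0.4,-4.8,0],"turn":0,"jaw":0.4},
    {"delta_pos":[0.4,-4.8,2],"turn":0,"jaw":0.4},
    {"delta_pos":[0.4,-4.8,4],"turn":0,"jaw":0.4},
    {"delta_pos":[0.4,-4.8,6],"turn":0,"jaw":0.4},
    {"delta_pos":[0.4,-4.8,8],"turn":0,"jaw":0.4},
    {"delta_pos":[0.4,-4.8,8],"turn":0,"jaw":0.4},
    {"delta_pos":[0.4,-4.8,8],"turn":0,"jaw":0.4}
  ]
}}

```text
clock: 4.1
tool_pos: [0.5138, 0.1474, 0.1692]
eef_rot: [0.999, 0.042, -0.001, 0.001]
contact_force: [0.1, 0.2, 0.8]
opening: 0.597
```

Run:
```python
from h import *
go((0.5143,0.1457,0.130),4.7)
for n in ("side","wrist"):
    im=vision.snapshot(n);cv2.imwrite(f"pics/{n}3.png",im)
a=cv2.imread("pics/side3.png")[110:230,170:330];cv2.imwrite("pics/side3z.png",cv2.resize(a,None,fx=4.5,fy=4.5,interpolation=cv2.INTER_CUBIC))
```

```text
delta cm [0.05 0.17 3.92] turn 0.12 psi 4.82 at [0.5138 0.1474 0.1692] t 4.1
```

View pics/side3z.png

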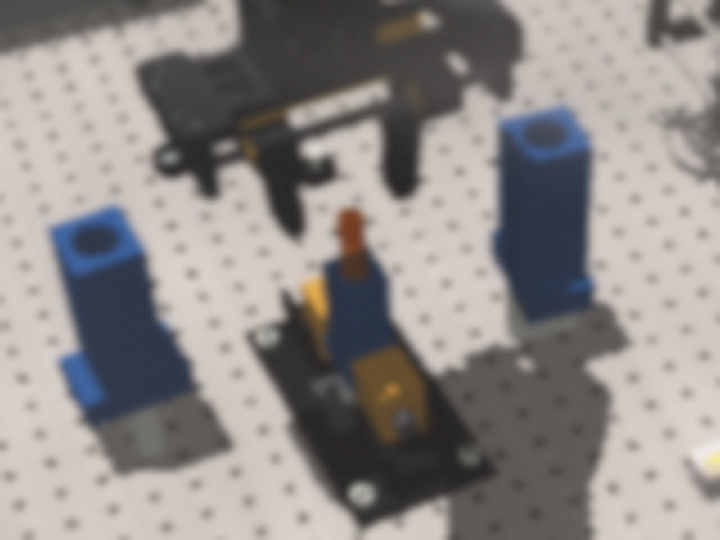

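View pics/wrist3.png

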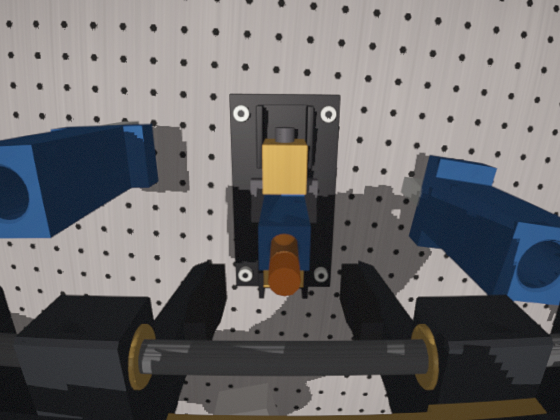

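>>> {"fn": "send_rows", "kwargs": {
  "series": [
    {"delta_pos":[0.05,0.15,1.5],"turn":0,"jaw":0.4},
    {"delta_pos":[0.05,0.15,3],"turn":0,"jaw":0.4},
    {"delta_pos":[0.05,0.15,3.9],"turn":0,"jaw":0.4},
    {"delta_pos":[0.05,0.15,3.9],"turn":0,"jaw":0.6},
    {"delta_pos":[0.05,0.15,3.9],"turn":0,"jaw":1},
    {"delta_pos":[0.05,0.15,3.9],"turn":0,"jaw":1},
    {"delta_pos":[0.05,0.15,3.9],"turn":0,"jaw":1},
    {"delta_pos":[0.05,0.15,3.9],"turn":0,"jaw":1}
  ],
  "force": 12
}}

```text
clock: 4.87
tool_pos: [0.5152, 0.1474, 0.1314]
eef_rot: [0.999, 0.043, 0.001, -0.0]
contact_force: [-0.8, 0.1, -0.2]
opening: 0.251
```

>>> {"fn": "send_rows", "kwargs": {
  "series": [
    {"delta_pos":[0,0,0],"turn":0,"jaw":1},
    {"delta_pos":[0,0,0],"turn":0,"jaw":1},
    {"delta_pos":[0,0,-0.5],"turn":0,"jaw":1},
    {"delta_pos":[0,0,-1.5],"turn":0,"jaw":1},
    {"delta_pos":[0,0,-3],"turn":0,"jaw":1},
    {"delta_pos":[0,0,-5],"turn":0,"jaw":1},
    {"delta_pos":[0,0,-7],"turn":0,"jaw":1},
    {"delta_pos":[0,0,-8],"turn":0,"jaw":1}
  ]
}}

```text
clock: 5.53
tool_pos: [0.5155, 0.1478, 0.2135]
eef_rot: [0.999, 0.043, 0.002, -0.001]
contact_force: [0.2, -0.3, 0.2]
opening: 0.178
```

Run:
```python
from h import *
go((0.5,-0.095,0.21),18.5)
im=vision.snapshot("wrist");cv2.imwrite(f"pics/w4.png",im)
```

```text
delta cm [-3.63 24.06  0.31] turn -13.59 psi 4.91 at [0.5155 0.1478 0.2135] t 5.5333
```

View pics/w4.png

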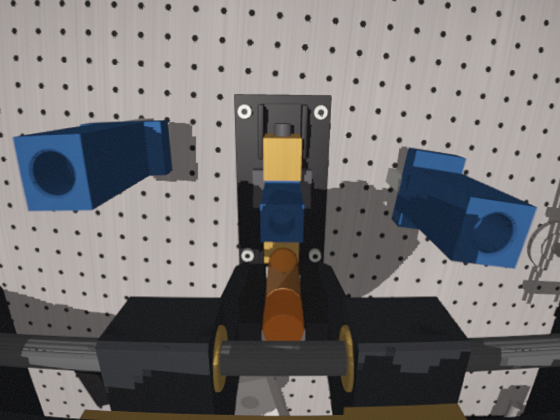

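Run:
```python
from h import *
im=cv2.imread("pics/w4.png")
cv2.imwrite("pics/w4z.png",cv2.resize(im[235:345,230:340],None,fx=5.4,fy=5.4,interpolation=cv2.INTER_CUBIC))
s=r.get_state();t=s["tool_pos"]
for dy in(-.003,0,.003):
  print(dy,P("wrist",[t+[0,dy,.0235],t+[0,dy,-.039],t+[0,dy,-.042]]).round(1).tolist())
```

```text
-0.003 [[285.9, 335.4], [284.3, 261.9], [284.3, 259.5]]
0 [[286.6, 328.7], [284.8, 256.9], [284.8, 254.5]]
0.003 [[287.3, 321.9], [285.3, 251.7], [285.2, 249.4]]
```

View pics/w4z.png

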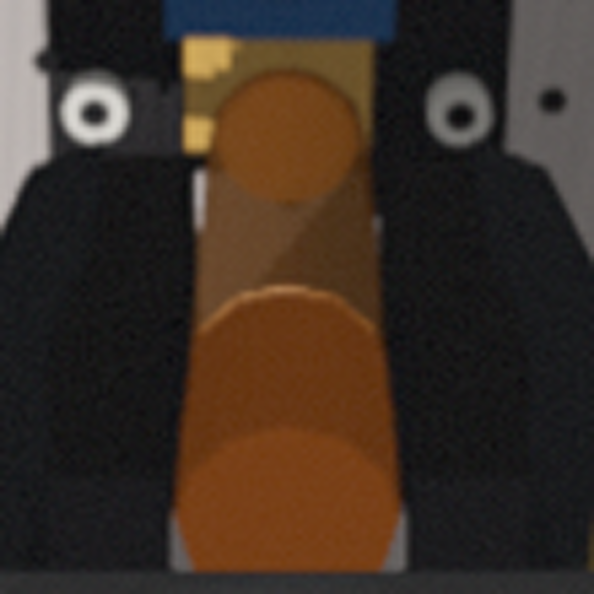

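Run:
```python
from h import *
go((0.497,-0.1026,0.21),18.5)
```

```text
delta cm [-4.06 24.81  0.37] turn -13.6 psi 4.9 at [0.5162 0.1481 0.2143] t 5.5833
```

>>> {"fn": "send_rows", "kwargs": {
  "series": [
    {"delta_pos":[-0.3,2,0],"turn":-1,"jaw":1},
    {"delta_pos":[-0.9,5.5,0],"turn":-3,"jaw":1},
    {"delta_pos":[-1.5,9.2,0],"turn":-5,"jaw":1},
    {"delta_pos":[-2.1,13,0],"turn":-7,"jaw":1},
    {"delta_pos":[-2.7,16.8,0],"turn":-9,"jaw":1},
    {"delta_pos":[-3.3,20.5,0],"turn":-11,"jaw":1},
    {"delta_pos":[-3.8,23.3,0],"turn":-12.5,"jaw":1},
    {"delta_pos":[-4.1,24.8,0.3],"turn":-13.6,"jaw":1}
  ]
}}

```text
clock: 6.25
tool_pos: [0.4939, -0.1084, 0.2072]
eef_rot: [0.987, 0.159, -0.001, 0.001]
contact_force: [1.3, 0.4, -1.1]
opening: 0.175
```

>>> {"fn": "send_rows", "kwargs": {
  "series": [
    {"delta_pos":[0,0,2],"turn":0,"jaw":1},
    {"delta_pos":[0,0,4],"turn":0,"jaw":1},
    {"delta_pos":[0,0,6],"turn":0,"jaw":1},
    {"delta_pos":[0,0,8],"turn":0,"jaw":1},
    {"delta_pos":[0,0,10],"turn":0,"jaw":1},
    {"delta_pos":[0,0,11.5],"turn":0,"jaw":1},
    {"delta_pos":[0,0,11.5],"turn":0,"jaw":1},
    {"delta_pos":[0,0,11.5],"turn":0,"jaw":1}
  ]
}}

```text
clock: 6.92
tool_pos: [0.4945, -0.1032, 0.0921]
eef_rot: [0.987, 0.161, -0.001, -0.0]
contact_force: [-0.1, -0.6, 0.7]
opening: 0.178
```

Run:
```python
from h import *
go((0.497,-0.1026,0.0525),18.5)
s=r.get_state()["tool_pos"]
for n in ("wrist","side","top"):
    im=vision.snapshot(n);cv2.imwrite(f"pics/{n}5.png",im)
    print(n,P(n,[(0.4977,-0.1063,.035),s+[0,-.0035,-.042]]))
a=cv2.imread("pics/side5.png")[200:330,240:370]
b=cv2.imread("pics/wrist5.png")[180:310,220:350]
cv2.imwrite("pics/z5.png",cv2.resize(np.hstack([a,b]),None,fx=3,fy=3,interpolation=cv2.INTER_CUBIC))
```

```text
delta cm [0.26 0.03 3.96] turn 0.04 psi 18.54 at [ 0.4945 -0.1032  0.0921] t 6.9167
wrist [[287.26400261 249.27725263]
 [281.78624766 259.42845697]]
side [[281.31065453 265.71680655]
 [280.06193951 262.69502876]]
top [[325.41631907 232.35628674]
 [326.05061545 232.67025503]]
```

View pics/z5.png

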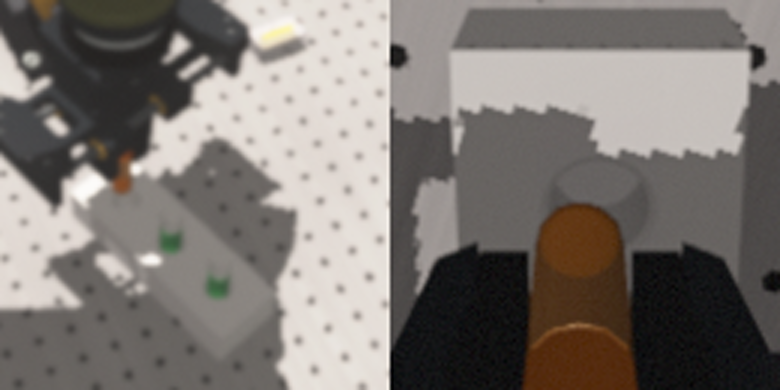

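Run:
```python
from h import *
h=onz("wrist",[(290,247.3)],.035);s=r.get_state()["tool_pos"]
v=onz("wrist",[(282.7,260.7)],s[2]-.042);print(h,v,h-v)
print((Rq(r.get_state()["eef_rot"]).T@(h-v)[0]*100).round(2))
a=cv2.imread("pics/wrist5.png")[215:285,245:335]
cv2.imwrite("pics/w5z.png",cv2.resize(a,None,fx=8,fy=8,interpolation=cv2.INTER_CUBIC))
```

```text
[[ 0.49960333 -0.10503873  0.035     ]] [[ 0.49572906 -0.1070581   0.05156933]] [[ 0.00387427  0.00201937 -0.01656933]]
[ 0.43 -0.07  1.66]
```

View pics/w5z.png

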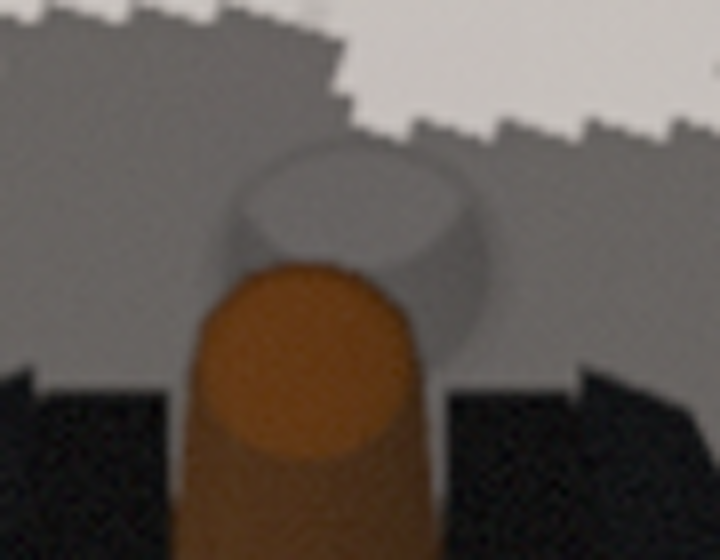

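>>> {"fn": "send_rows", "kwargs": {
  "series": [
    {"delta_pos":[0.2,0,0.4],"turn":0,"jaw":1},
    {"delta_pos":[0.38,-0.05,0.8],"turn":0,"jaw":1},
    {"delta_pos":[0.38,-0.05,1.2],"turn":0,"jaw":1},
    {"delta_pos":[0.38,-0.05,1.2],"turn":0,"jaw":1},
    {"delta_pos":[0.38,-0.05,1.2],"turn":0,"jaw":1}
  ]
}}

```text
clock: 7.48
tool_pos: [0.4983, -0.1017, 0.0805]
eef_rot: [0.987, 0.161, -0.0, 0.0]
contact_force: [-0.8, -0.6, 0.3]
opening: 0.175
```

Run:
```python
from h import *
go((0.497,-0.1026,0.0525),18.5)
for n in ("wrist","side","top"):
    im=vision.snapshot(n);cv2.imwrite(f"pics/{n}6.png",im)
b=cv2.imread("pics/wrist6.png")[215:285,245:335]
a=cv2.imread("pics/side6.png")[235:305,240:330]
cv2.imwrite("pics/z6.png",cv2.resize(np.hstack([a,b]),None,fx=4.4,fy=4.4,interpolation=cv2.INTER_CUBIC))
```

```text
delta cm [-0.15  0.04  2.8 ] turn 0.02 psi 18.52 at [ 0.4983 -0.1017  0.0805] t 7.4833
```

View pics/z6.png

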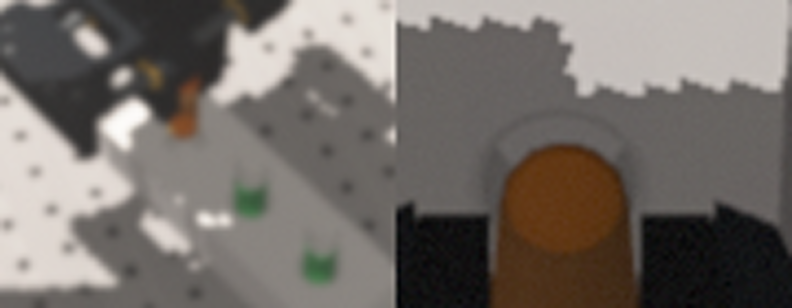

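>>> {"fn": "send_rows", "kwargs": {
  "series": [
    {"delta_pos":[-0.03,-0.1,0],"turn":0,"jaw":1},
    {"delta_pos":[-0.03,-0.1,0.2],"turn":0,"jaw":1},
    {"delta_pos":[-0.03,-0.1,0.5],"turn":0,"jaw":1},
    {"delta_pos":[-0.03,-0.1,0.8],"turn":0,"jaw":1},
    {"delta_pos":[-0.03,-0.1,1.0],"turn":0,"jaw":1},
    {"delta_pos":[-0.03,-0.1,1.0],"turn":0,"jaw":1}
  ]
}}

```text
clock: 8.13
tool_pos: [0.4982, -0.1016, 0.0706]
eef_rot: [0.987, 0.161, 0.0, 0.001]
contact_force: [0.3, -2.2, 0.0]
opening: 0.176
```

Run:
```python
from h import *
print(r.get_state()["contact_force"],r.get_state()["moment"])
go((0.497,-0.1026,0.0525),18.5)
for n in ("wrist","side"):
    im=vision.snapshot(n);cv2.imwrite(f"pics/{n}7.png",im)
b=cv2.imread("pics/wrist7.png")[215:345,215:335]
a=cv2.imread("pics/side7.png")[205:335,230:350]
cv2.imwrite("pics/z7.png",cv2.resize(np.hstack([a,b]),None,fx=3.3,fy=3.3,interpolation=cv2.INTER_CUBIC))
```

```text
[ 0.30081428 -2.23860345  0.02556244] [-0.50937146 -0.3778332   0.02372782]
delta cm [-0.15  0.05  1.81] turn -0.02 psi 18.48 at [ 0.4982 -0.1016  0.0706] t 8.1333
```

View pics/z7.png

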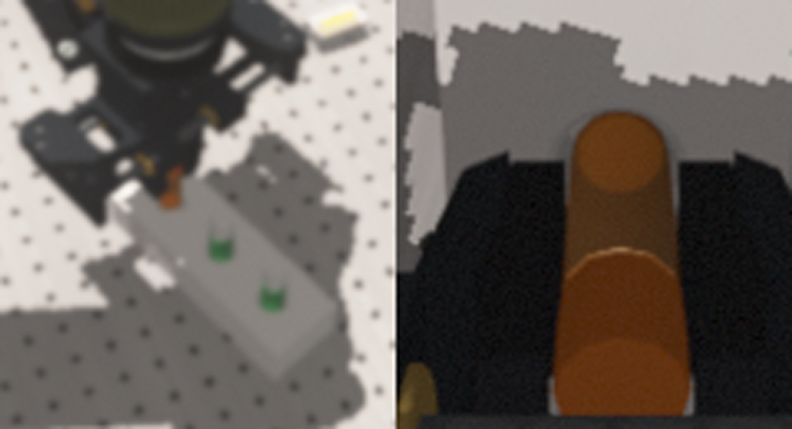

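>>> {"fn": "send_rows", "kwargs": {
  "series": [
    {"delta_pos":[0,0.1,0],"turn":0,"jaw":1},
    {"delta_pos":[0,0.2,0],"turn":0,"jaw":1},
    {"delta_pos":[0,0.2,0],"turn":0,"jaw":1},
    {"delta_pos":[0,0.2,0.3],"turn":0,"jaw":1},
    {"delta_pos":[0,0.2,0.6],"turn":0,"jaw":1},
    {"delta_pos":[0,0.2,0.6],"turn":0,"jaw":1}
  ]
}}

```text
clock: 8.73
tool_pos: [0.4983, -0.1025, 0.0641]
eef_rot: [0.987, 0.161, -0.0, -0.0]
contact_force: [0.1, -0.7, -0.5]
opening: 0.175
```

Run:
```python
from h import *
print(r.get_state()["contact_force"],r.get_state()["moment"])
go((0.497,-0.1026,0.0525),18.5)
```

```text
[ 0.05755738 -0.70438821 -0.47081556] [-0.13469742 -0.13771068 -0.02877831]
delta cm [-0.12 -0.03  1.16] turn 0.03 psi 18.53 at [ 0.4983 -0.1025  0.0641] t 8.7333
```

>>> {"fn": "send_rows", "kwargs": {
  "series": [
    {"delta_pos":[0,0.05,0.2],"turn":0,"jaw":1},
    {"delta_pos":[0,0.05,0.5],"turn":0,"jaw":1},
    {"delta_pos":[0,0.05,0.8],"turn":0,"jaw":1},
    {"delta_pos":[0,0.05,1.0],"turn":0,"jaw":1},
    {"delta_pos":[0,0.05,1.1],"turn":0,"jaw":1},
    {"delta_pos":[0,0.05,1.15],"turn":0,"jaw":1},
    {"delta_pos":[0,0.05,1.15],"turn":0,"jaw":1}
  ]
}}

```text
clock: 9.32
tool_pos: [0.4987, -0.1031, 0.0531]
eef_rot: [0.987, 0.161, -0.0, -0.0]
contact_force: [0.5, 0.3, -0.2]
opening: 0.174
```

Run:
```python
from h import *
print(r.get_state()["contact_force"],r.get_state()["moment"])
go((0.497,-0.1026,0.0515),18.5)
for n in ("wrist","side"):
    im=vision.snapshot(n);cv2.imwrite(f"pics/{n}8.png",im)
b=cv2.imread("pics/wrist8.png")[215:345,215:335]
a=cv2.imread("pics/side8.png")[205:335,230:350]
cv2.imwrite("pics/z8.png",cv2.resize(np.hstack([a,b]),None,fx=3.3,fy=3.3,interpolation=cv2.INTER_CUBIC))
```

```text
[ 0.54857096  0.28127    -0.20263453] [-0.02723774 -0.15174444  0.02096825]
delta cm [-0.14 -0.1   0.16] turn 0.02 psi 18.52 at [ 0.4987 -0.1031  0.0531] t 9.3167
```

View pics/z8.png

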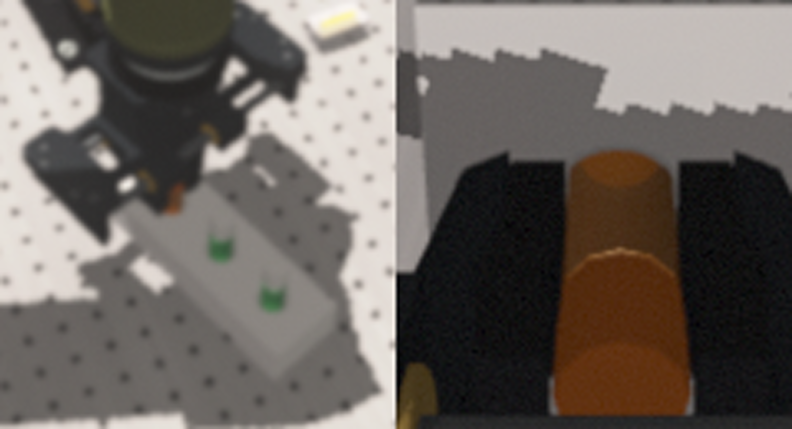

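>>> {"fn": "send_rows", "kwargs": {
  "series": [
    {"delta_pos":[0,0,0.05],"turn":0,"jaw":1},
    {"delta_pos":[0,0,0.1],"turn":0,"jaw":1},
    {"delta_pos":[0,0,0.15],"turn":0,"jaw":1},
    {"delta_pos":[0,0,0.2],"turn":0,"jaw":1},
    {"delta_pos":[0,0,0.2],"turn":0,"jaw":1}
  ]
}}

```text
clock: 9.83
tool_pos: [0.4988, -0.1032, 0.0512]
eef_rot: [0.987, 0.161, 0.0, 0.0]
contact_force: [-1.2, 0.9, 0.5]
opening: 0.177
```

Run:
```python
from h import *
s=r.get_state();print(s["contact_force"],s["tool_pos"])
```

```text
[-1.20273266  0.94130453  0.47651982] [ 0.49876216 -0.10320645  0.05122449]
```

>>> {"fn": "send_rows", "kwargs": {
  "series": [
    {"delta_pos":[0,0,0.05],"turn":0,"jaw":1},
    {"delta_pos":[0,0,0.1],"turn":0,"jaw":1},
    {"delta_pos":[0,0,0.1],"turn":0,"jaw":1}
  ]
}}

```text
clock: 10.08
tool_pos: [0.499, -0.1032, 0.051]
eef_rot: [0.987, 0.161, 0.0, 0.0]
contact_force: [-0.9, 1.1, 8.5]
opening: 0.176
```

Run:
```python
from h import *
s=r.get_state();print(s["contact_force"],s["tool_pos"])
```

```text
[-0.87209692  1.09020369  8.53165257] [ 0.49898167 -0.10319739  0.05101528]
```

>>> {"fn": "send_rows", "kwargs": {
  "series": [
    {"delta_pos":[0,0,-0.06],"turn":0,"jaw":1},
    {"delta_pos":[0,0,-0.06],"turn":0,"jaw":0.7},
    {"delta_pos":[0,0,-0.06],"turn":0,"jaw":0.5},
    {"delta_pos":[0,0,-0.06],"turn":0,"jaw":0.5},
    {"delta_pos":[0,0,-1],"turn":0,"jaw":0.4},
    {"delta_pos":[0,0,-4],"turn":0,"jaw":0.4},
    {"delta_pos":[0,0,-7.5],"turn":0,"jaw":0.3},
    {"delta_pos":[0,0,-11],"turn":0,"jaw":0.2}
  ]
}}

```text
clock: 10.75
tool_pos: [0.4979, -0.103, 0.1616]
eef_rot: [0.987, 0.161, -0.001, -0.0]
contact_force: [0.8, 0.4, -0.1]
opening: 0.681
```

Run:
```python
from h import *
go((0.5155,0.1,0.2),4.8)
for n in ("wrist","top","side"):
    im=vision.snapshot(n);cv2.imwrite(f"pics/{n}9.png",im)
b=cv2.imread("pics/wrist9.png")[185:345,205:355]
a=cv2.imread("pics/side9.png")[235:315,250:325]
cv2.imwrite("pics/z9.png",np.hstack([cv2.resize(a,(400,427)),cv2.resize(b,(400,427))]))
```

```text
delta cm [  8.12 -18.69  -3.84] turn 13.75 psi 18.55 at [ 0.4979 -0.103   0.1616] t 10.75
```

View pics/z9.png

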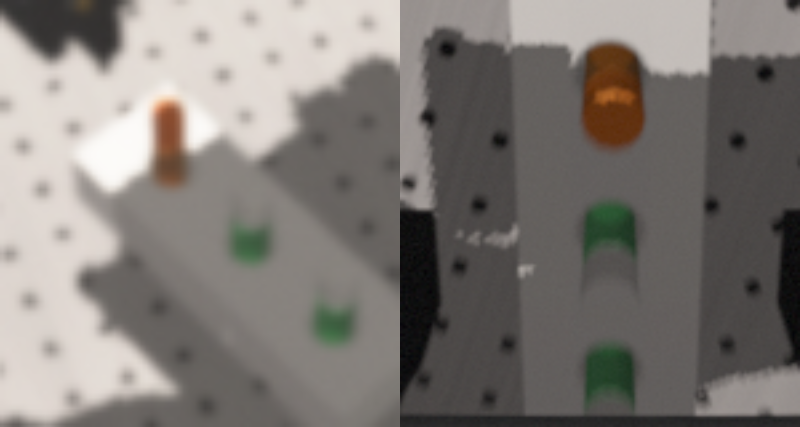

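>>> {"fn": "send_rows", "kwargs": {
  "series": [
    {"delta_pos":[0.5,-1,-2],"turn":1,"jaw":0},
    {"delta_pos":[1.6,-3.7,-3.8],"turn":3,"jaw":0},
    {"delta_pos":[3,-7,-3.8],"turn":6,"jaw":0},
    {"delta_pos":[4.5,-10.5,-3.8],"turn":9,"jaw":0},
    {"delta_pos":[6,-14,-3.8],"turn":11,"jaw":0},
    {"delta_pos":[7.2,-16.8,-3.8],"turn":13,"jaw":0},
    {"delta_pos":[8.1,-18.7,-3.8],"turn":13.8,"jaw":0},
    {"delta_pos":[8.1,-18.7,-3.8],"turn":13.8,"jaw":0}
  ]
}}

```text
clock: 11.57
tool_pos: [0.5157, 0.1064, 0.198]
eef_rot: [0.999, 0.045, 0.0, -0.002]
contact_force: [0.8, 0.1, 0.1]
opening: 1.0
```

>>> {"fn": "send_rows", "kwargs": {
  "series": [
    {"delta_pos":[0,0,0],"turn":0,"jaw":0},
    {"delta_pos":[0,0,0],"turn":0,"jaw":0},
    {"delta_pos":[0,0,0],"turn":0,"jaw":0}
  ]
}}

```text
clock: 11.82
tool_pos: [0.5158, 0.0977, 0.1976]
eef_rot: [0.999, 0.04, -0.001, 0.001]
contact_force: [0.4, -1.4, 1.1]
opening: 1.0
```

Run:
```python
from h import *
go((0.515,0.146,0.09),4.7)
p=vision.camera_params("wrist")
im=vision.snapshot("wrist");cv2.imwrite(f"pics/w10.png",im)
cv2.imwrite("pics/w10z.png",cv2.resize(im[20:220,200:360],None,fx=3,fy=3,interpolation=cv2.INTER_CUBIC))
```

```text
delta cm [ 0.33 -4.84 10.75] turn -0.12 psi 4.58 at [0.5158 0.0977 0.1976] t 11.8167
```

View pics/w10z.png

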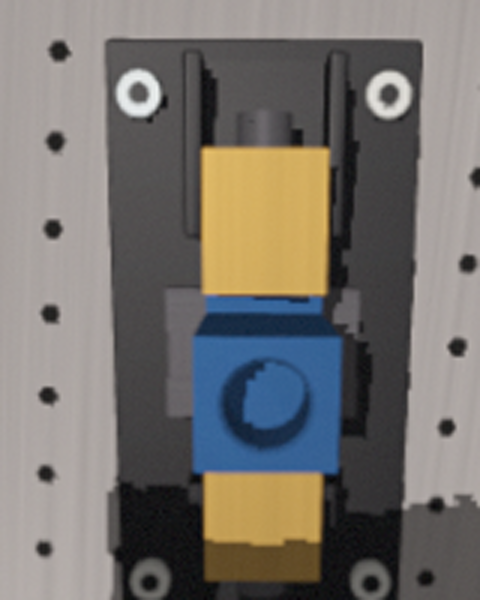

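Run:
```python
from h import *
c=onz("wrist",np.array([(195,335),(340,335),(338,472),(193,471)])/3+[200,20],.114);print(c.round(4),c.mean(0).round(4))
print("jaw edges",onz("wrist",np.array([(265,296),(263,473)])/3+[200,20],.064))
im=cv2.imread("pics/w10.png")
cv2.imwrite("pics/tA.png",cv2.resize(im[60:210,370:560],None,fx=4,fy=4,interpolation=cv2.INTER_CUBIC))
cv2.imwrite("pics/tB.png",cv2.resize(im[0:150,0:220],None,fx=3.5,fy=3.5,interpolation=cv2.INTER_CUBIC))
```

```text
[[0.4989 0.158  0.114 ]
 [0.5279 0.1603 0.114 ]
 [0.5305 0.1323 0.114 ]
 [0.5004 0.1301 0.114 ]] [0.5144 0.1452 0.114 ]
jaw edges [[0.51321882 0.16385966 0.064     ]
 [0.51642905 0.11977089 0.064     ]]
```

View pics/tA.png

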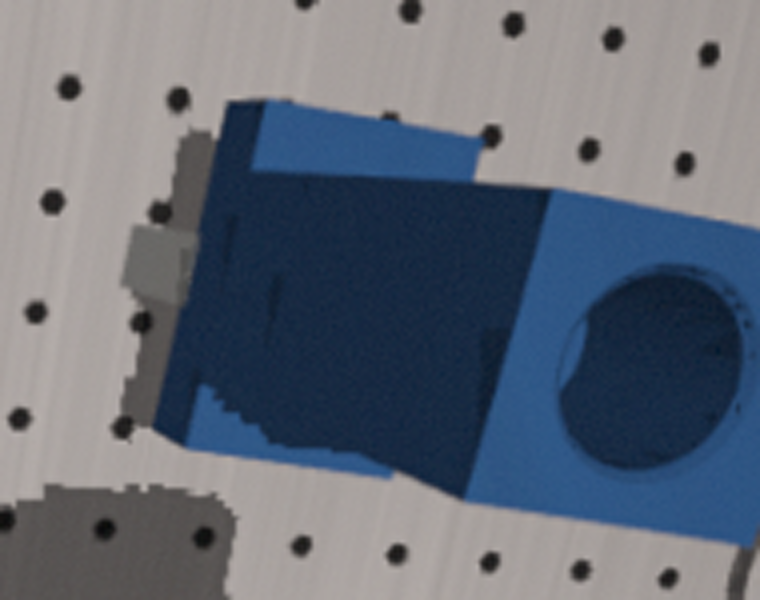

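View pics/tB.png

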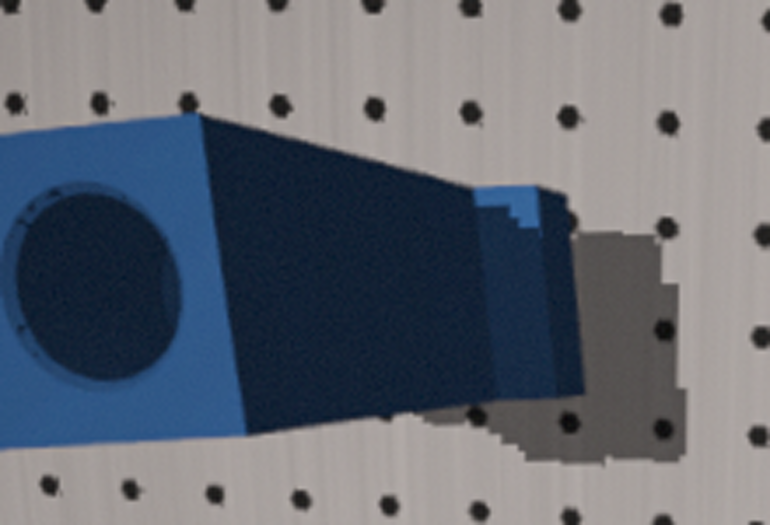

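View pics/w10.png

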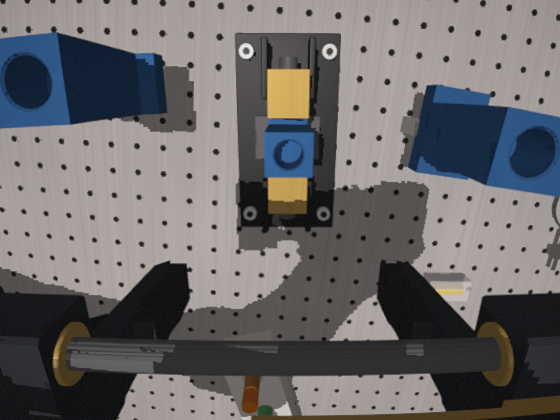

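Run:
```python
from h import *
for z in (.15,.158,.165):print(z,onz("wrist",[(507.5,107.5),(485.7,184.5),(56.6,32.3),(70.3,124)],z).round(4).tolist())
print(onz("wrist",[(408,166.7),(426,86)],.0).round(4).tolist())
T=lambda a:np.array(a,float)/2.8+[120,130]
print(onz("top",T([(295,95),(246,88),(191,354),(243,354)]),.158).round(4).tolist())
```

```text
0.15 [[0.6227, 0.1851, 0.15], [0.6206, 0.1442, 0.15], [0.3954, 0.203, 0.15], [0.3998, 0.1587, 0.15]]
0.158 [[0.6177, 0.1848, 0.158], [0.6157, 0.1457, 0.158], [0.4004, 0.2019, 0.158], [0.4046, 0.1596, 0.158]]
0.165 [[0.6133, 0.1846, 0.165], [0.6114, 0.1471, 0.165], [0.4047, 0.201, 0.165], [0.4087, 0.1604, 0.165]]
[[0.6317, 0.1258, 0.0], [0.6352, 0.2001, 0.0]]
[[0.6156, 0.1413, 0.158], [0.6184, 0.1821, 0.158], [0.398, 0.2005, 0.158], [0.4017, 0.1595, 0.158]]
```

Run:
```python
from h import *
go((0.5146,0.1455,0.125),4.7)
```

```text
delta cm [ 0.26 -4.78  7.27] turn -0.13 psi 4.57 at [0.5159 0.0978 0.1977] t 11.8667
```

>>> {"fn": "send_rows", "kwargs": {
  "series": [
    {"delta_pos":[0.1,-1.5,0],"turn":0,"jaw":0},
    {"delta_pos":[0.2,-3.5,0],"turn":0,"jaw":0},
    {"delta_pos":[0.25,-4.8,0],"turn":0,"jaw":0.2},
    {"delta_pos":[0.25,-4.8,2],"turn":0,"jaw":0.3},
    {"delta_pos":[0.25,-4.8,4],"turn":0,"jaw":0.3},
    {"delta_pos":[0.25,-4.8,6],"turn":0,"jaw":0.3},
    {"delta_pos":[0.25,-4.8,7.2],"turn":0,"jaw":0.3},
    {"delta_pos":[0.25,-4.8,7.2],"turn":0,"jaw":0.3}
  ]
}}

```text
clock: 12.53
tool_pos: [0.5134, 0.1457, 0.1239]
eef_rot: [0.999, 0.04, -0.002, 0.001]
contact_force: [-0.4, 0.2, 0.4]
opening: 0.698
```

>>> {"fn": "send_rows", "kwargs": {
  "series": [
    {"delta_pos":[0,0,0],"turn":0,"jaw":0.3},
    {"delta_pos":[0,0,0],"turn":0,"jaw":0.3}
  ]
}}

```text
clock: 12.7
tool_pos: [0.5153, 0.1475, 0.1269]
eef_rot: [0.999, 0.041, 0.0, -0.0]
contact_force: [-0.4, 0.1, 0.9]
opening: 0.702
```

Run:
```python
from h import *
go((0.5146,0.1455,0.083),4.7);print(r.get_state()["opening"])
for n in ("wrist","top","side"):
    im=vision.snapshot(n);cv2.imwrite(f"pics/{n}11.png",im)
b=cv2.imread("pics/wrist11.png")
a=cv2.imread("pics/side11.png")[90:240,160:340]
c=cv2.imread("pics/top11.png")[130:290,150:300]
cv2.imwrite("pics/z11.png",np.hstack([cv2.resize(a,(440,367),interpolation=2),cv2.resize(c,(344,367),interpolation=2)]))
```

```text
delta cm [-0.09  0.19  4.39] turn -0.05 psi 4.65 at [0.5153 0.1475 0.1269] t 12.7
0.7015551571885758
```

View pics/z11.png

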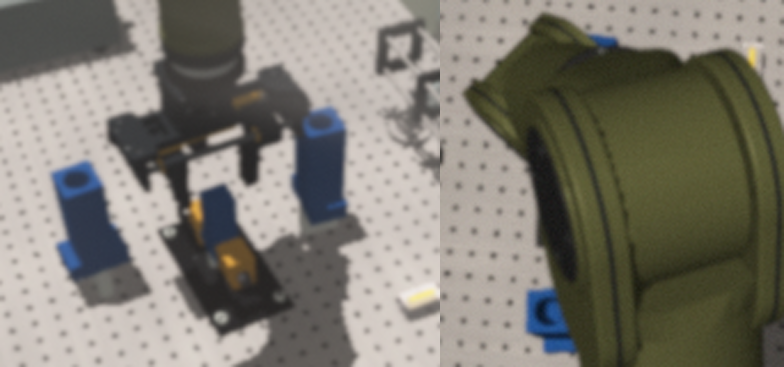

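View pics/wrist11.png

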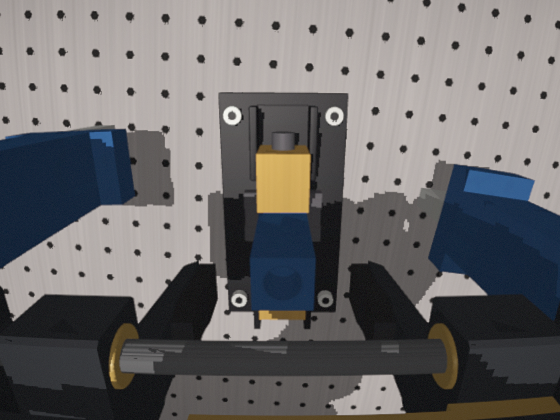

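Run:
```python
from h import *
s=r.get_state();R=Rq(s["eef_rot"]);t=s["tool_pos"]
im=cv2.imread("pics/side11.png")
a=cv2.resize(im[90:240,160:340],None,fx=4.4,fy=4.0,interpolation=2)
def draw(pts,col,cl=True):
    u=(P("side",pts)-[160,90])*[4.4,4.0]
    cv2.polylines(a,[u.astype(int).reshape(-1,1,2)],cl,col,1)
for z in(-.053,-.10):
    draw([t+R@np.array(q) for q in[(-.0935,-.0375,z),(.0935,-.0375,z),(.0935,.0375,z),(-.0935,.0375,z)]],(0,255,255))
draw([(.6157,.1435,.158),(.6184,.1835,.158)],(0,0,255))
draw([(.4015,.1595,.158),(.398,.2005,.158)],(0,0,255))
cv2.imwrite("pics/z11b.png",a)
```

```text
(no output)
```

View pics/z11b.png

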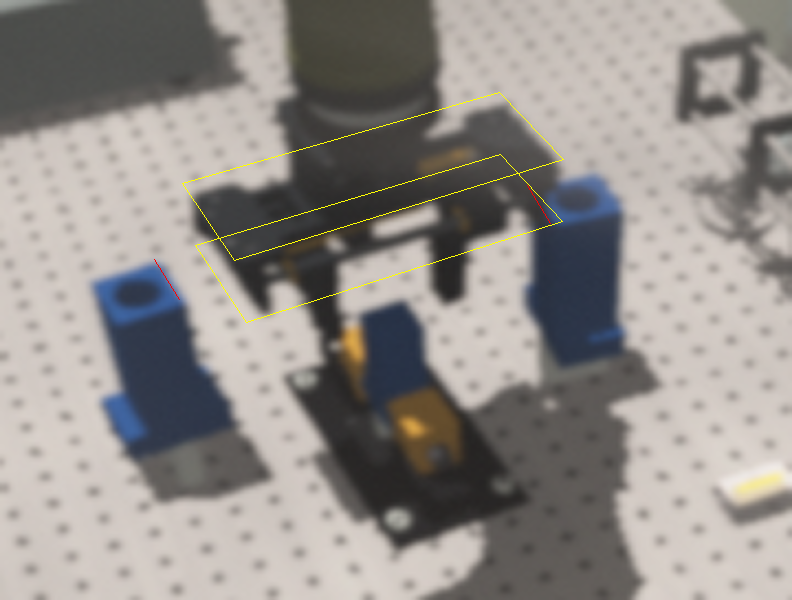

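>>> {"fn": "send_rows", "kwargs": {
  "series": [
    {"delta_pos":[-0.08,0.2,1],"turn":0,"jaw":0.3},
    {"delta_pos":[-0.08,0.2,2],"turn":0,"jaw":0.3},
    {"delta_pos":[-0.08,0.2,2.7],"turn":0,"jaw":0.3},
    {"delta_pos":[-0.08,0.2,3.3],"turn":0,"jaw":0.3},
    {"delta_pos":[-0.08,0.2,3.8],"turn":0,"jaw":0.3},
    {"delta_pos":[-0.08,0.2,4.3],"turn":0,"jaw":0.3},
    {"delta_pos":[-0.08,0.2,4.3],"turn":0,"jaw":0.3},
    {"delta_pos":[-0.08,0.2,4.3],"turn":0,"jaw":0.3}
  ]
}}

```text
clock: 13.52
tool_pos: [0.514, 0.1459, 0.083]
eef_rot: [0.999, 0.041, -0.0, 0.0]
contact_force: [1.0, -0.0, 0.6]
opening: 0.702
```

Run:
```python
from h import *
s=r.get_state();print(s["contact_force"],s["moment"]);go((0.5143,0.1455,0.083),4.7)
for n in ("wrist","side"):
    im=vision.snapshot(n);cv2.imwrite(f"pics/{n}12.png",im)
b=cv2.imread("pics/wrist12.png")[90:400,150:420]
a=cv2.imread("pics/side12.png")[110:240,160:340]
cv2.imwrite("pics/z12.png",np.hstack([cv2.resize(a,(500,361),interpolation=2),cv2.resize(b,(300,361),interpolation=2)]))
```

```text
[ 1.03663005 -0.03681592  0.58489794] [-0.05446845 -0.12011193 -0.03189275]
delta cm [ 0.03  0.04 -0.  ] turn 0.02 psi 4.72 at [0.514  0.1459 0.083 ] t 13.5167
```

View pics/z12.png

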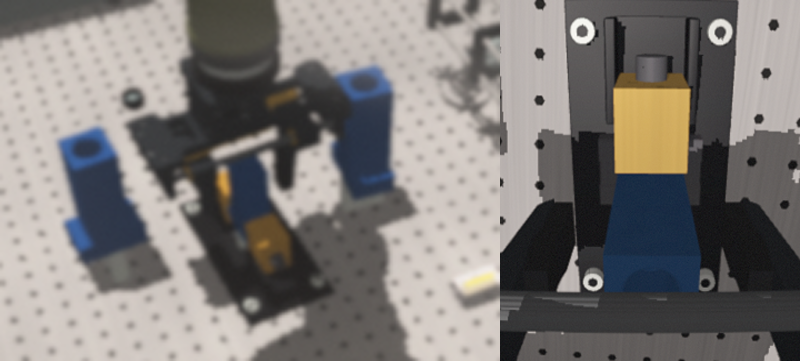

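>>> {"fn": "send_rows", "kwargs": {
  "series": [
    {"delta_pos":[0,0,0],"turn":0,"jaw":0.5},
    {"delta_pos":[0,0,0],"turn":0,"jaw":1},
    {"delta_pos":[0,0,0],"turn":0,"jaw":1},
    {"delta_pos":[0,0,0],"turn":0,"jaw":1},
    {"delta_pos":[0,0,0],"turn":0,"jaw":1},
    {"delta_pos":[0,0,0],"turn":0,"jaw":1}
  ],
  "force": 25
}}

```text
clock: 14.12
tool_pos: [0.5142, 0.1458, 0.0833]
eef_rot: [0.999, 0.041, 0.0, -0.0]
contact_force: [0.7, 1.1, 2.0]
opening: 0.341
```

Run:
```python
from h import *
s=r.get_state();print(s["contact_force"],s["moment"],s["tool_pos"],s["opening"]*88)
```

```text
[0.68619526 1.14589011 1.97184942] [-0.08993309 -0.07392875 -0.01573307] [0.51420354 0.14582796 0.08329466] 30.029303693764746
```

>>> {"fn": "send_rows", "kwargs": {
  "series": [
    {"delta_pos":[0,-0.2,0],"turn":0,"jaw":1},
    {"delta_pos":[0,-0.4,0],"turn":0,"jaw":1},
    {"delta_pos":[0,-0.6,0],"turn":0,"jaw":1},
    {"delta_pos":[0,-0.8,0],"turn":0,"jaw":1},
    {"delta_pos":[0,-1.0,0.02],"turn":0,"jaw":1},
    {"delta_pos":[0,-1.2,0.03],"turn":0,"jaw":1},
    {"delta_pos":[0,-1.2,0.03],"turn":0,"jaw":1}
  ]
}}

```text
clock: 14.7
tool_pos: [0.5137, 0.1533, 0.083]
eef_rot: [0.999, 0.039, -0.0, 0.004]
contact_force: [1.1, -7.3, 4.5]
opening: 0.335
```

Run:
```python
from h import *
s=r.get_state();print(s["contact_force"],s["moment"],s["tool_pos"],s["opening"]*88)
for n in ("wrist","side"):
    im=vision.snapshot(n);cv2.imwrite(f"pics/{n}13.png",im)
b=cv2.imread("pics/wrist13.png")[90:400,150:420]
a=cv2.imread("pics/side13.png")[120:230,200:300]
cv2.imwrite("pics/z13.png",np.hstack([cv2.resize(a,(410,451),interpolation=2),cv2.resize(b,(390,451),interpolation=2)]))
```

```text
[ 1.10918801 -7.30028401  4.53815843] [-1.90663271 -0.49033792 -0.04600422] [0.51368667 0.15332206 0.08304724] 29.52344765392683
```

View pics/z13.png

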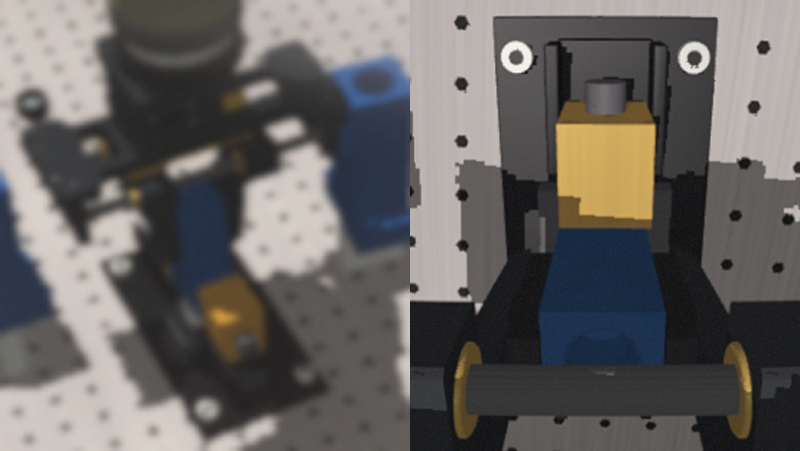

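>>> {"fn": "send_rows", "kwargs": {
  "series": [
    {"delta_pos":[0,-0.2,0],"turn":0,"jaw":1},
    {"delta_pos":[0,-0.4,0.02],"turn":0,"jaw":1},
    {"delta_pos":[0,-0.6,0.04],"turn":0,"jaw":1},
    {"delta_pos":[0,-0.7,0.05],"turn":0,"jaw":1},
    {"delta_pos":[0,-0.7,0.05],"turn":0,"jaw":1},
    {"delta_pos":[0,-0.7,0.05],"turn":0,"jaw":1}
  ]
}}

```text
clock: 15.3
tool_pos: [0.5131, 0.1601, 0.0824]
eef_rot: [0.999, 0.039, -0.0, 0.004]
contact_force: [2.2, -8.2, 2.5]
opening: 0.337
```

Run:
```python
from h import *
s=r.get_state();print(s["contact_force"],s["moment"],s["tool_pos"],s["opening"]*88)
p=vision.camera_params("wrist")
for n in ("wrist","side"):
    im=vision.snapshot(n);cv2.imwrite(f"pics/{n}14.png",im)
b=cv2.imread("pics/wrist14.png")[90:400,150:420]
a=cv2.imread("pics/side14.png")[120:230,200:300]
cv2.imwrite("pics/z14.png",np.hstack([cv2.resize(a,(410,451),interpolation=2),cv2.resize(b,(390,451),interpolation=2)]))
```

```text
[ 2.19033825 -8.19883786  2.46344589] [-1.89432645 -0.58244242  0.01082713] [0.51308918 0.16011    0.08235656] 29.697625577907825
```

View pics/z14.png

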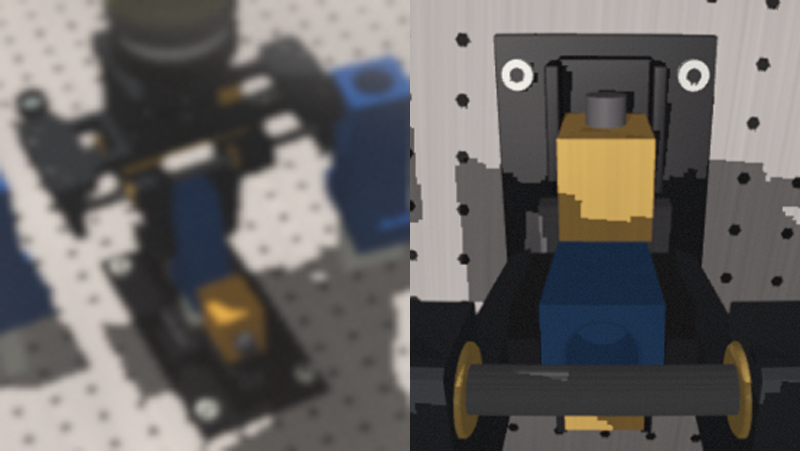

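```bash
cat >> h.py <<'E'
C=np.array([.5147,.1452]);YA=np.array([-np.sin(np.radians(4.7)),np.cos(np.radians(4.7))])
def my(p): return ((np.array(p)[:,:2]-C)@YA*1000).round(1)
E
python3 - <<'E'
from h import *
print(my(onz("wrist",[(285.7,184.9)],.064)))
print("initial", my([[.5103,.1988],[.5132,.1645]]), my([[.5164,.1204],[.519,.0914]]))
E
```

```text
[59.3]
initial [53.8 19.4] [-24.9 -54. ]
```

>>> {"fn": "send_rows", "kwargs": {
  "series": [
    {"delta_pos":[0,-0.15,0.03],"turn":0,"jaw":1},
    {"delta_pos":[0,-0.3,0.06],"turn":0,"jaw":1},
    {"delta_pos":[0,-0.4,0.08],"turn":0,"jaw":1},
    {"delta_pos":[0,-0.4,0.08],"turn":0,"jaw":1},
    {"delta_pos":[0,-0.4,0.08],"turn":0,"jaw":1}
  ]
}}

```text
clock: 15.82
tool_pos: [0.5127, 0.1641, 0.0816]
eef_rot: [0.999, 0.039, -0.0, 0.004]
contact_force: [1.2, -8.1, 2.9]
opening: 0.337
```

Run:
```python
from h import *
s=r.get_state();print(s["contact_force"],s["moment"],s["tool_pos"],s["opening"]*88)
im=vision.snapshot("wrist")
cv2.imwrite("pics/w15z.png",cv2.resize(im[110:290,200:370],None,fx=3,fy=3,interpolation=2))
```

```text
[ 1.23667693 -8.07050955  2.9149964 ] [-1.90827867 -0.53366284 -0.03218192] [0.51273648 0.16408935 0.0816028 ] 29.633320986299427
```

View pics/w15z.png

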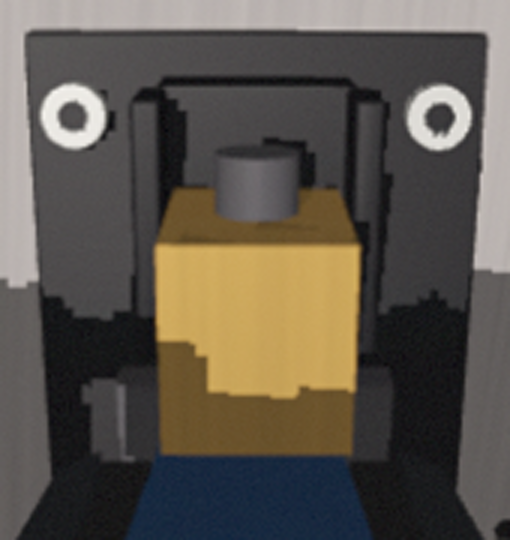

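Run:
```python
from h import *
print(my(onz("wrist",[(285.7,191)],.064)),my(onz("wrist",[(285.7,122)],.006)))
```

```text
[60.8] [86.1]
```

>>> {"fn": "send_rows", "kwargs": {
  "series": [
    {"delta_pos":[0,0.4,-0.04],"turn":0,"jaw":1},
    {"delta_pos":[0,0.8,-0.08],"turn":0,"jaw":1},
    {"delta_pos":[0,1.2,-0.12],"turn":0,"jaw":1},
    {"delta_pos":[0,1.5,-0.14],"turn":0,"jaw":1},
    {"delta_pos":[0,1.8,-0.15],"turn":0,"jaw":1},
    {"delta_pos":[0,2.1,-0.15],"turn":0,"jaw":1},
    {"delta_pos":[0,2.3,-0.15],"turn":0,"jaw":1},
    {"delta_pos":[0,2.3,-0.15],"turn":0,"jaw":1}
  ]
}}

```text
clock: 16.53
tool_pos: [0.5144, 0.1476, 0.0834]
eef_rot: [0.999, 0.042, 0.001, -0.002]
contact_force: [-0.3, 4.9, 0.5]
opening: 0.336
```

Run:
```python
from h import *
s=r.get_state();print(s["contact_force"],s["moment"],s["tool_pos"],s["opening"]*88)
im=vision.snapshot("wrist")
cv2.imwrite("pics/w16.png",im)
im=vision.snapshot("side")
cv2.imwrite("pics/s16.png",cv2.resize(im[110:240,180:310],None,fx=4.5,fy=4.5,interpolation=2))
```

```text
[-0.29894522  4.87163052  0.53341222] [ 1.265831    0.04148838 -0.04156603] [0.51440623 0.14755124 0.08341985] 29.600134804576733
```

View pics/s16.png

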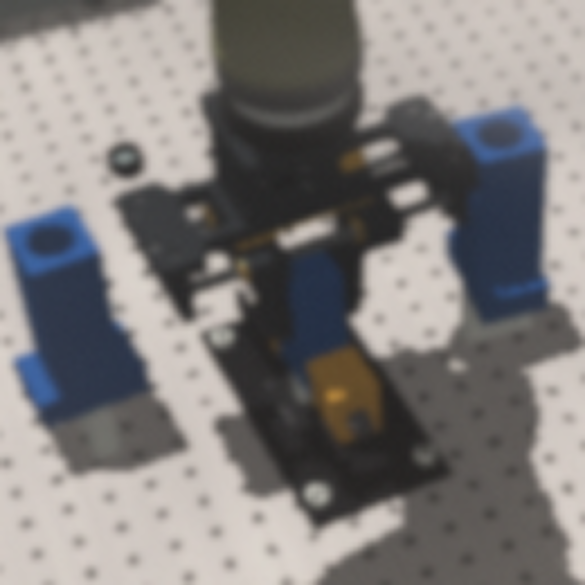

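View pics/w16.png

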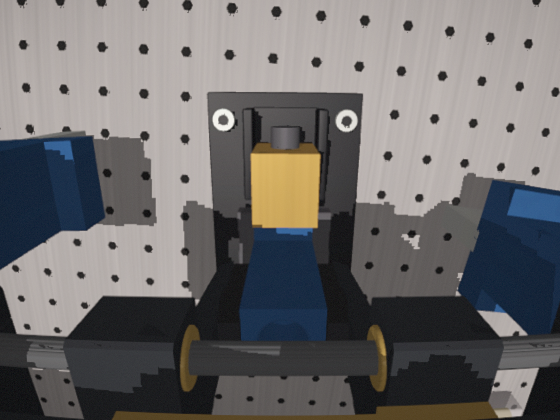

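>>> {"fn": "send_rows", "kwargs": {
  "series": [
    {"delta_pos":[0,0.3,0],"turn":0,"jaw":1},
    {"delta_pos":[0,0.6,0],"turn":0,"jaw":1},
    {"delta_pos":[0,0.9,0.01],"turn":0,"jaw":1},
    {"delta_pos":[0,1.2,0.03],"turn":0,"jaw":1},
    {"delta_pos":[0,1.5,0.05],"turn":0,"jaw":1},
    {"delta_pos":[0,1.8,0.08],"turn":0,"jaw":1},
    {"delta_pos":[0,1.8,0.08],"turn":0,"jaw":1},
    {"delta_pos":[0,1.8,0.08],"turn":0,"jaw":1}
  ]
}}

```text
clock: 17.3
tool_pos: [0.516, 0.1306, 0.0828]
eef_rot: [0.999, 0.042, 0.001, -0.002]
contact_force: [-0.6, 7.7, 3.1]
opening: 0.337
```

Run:
```python
from h import *
s=r.get_state();print(s["contact_force"],s["moment"],s["tool_pos"],s["opening"]*88)
im=vision.snapshot("wrist")
cv2.imwrite("pics/w17.png",im)
im=vision.snapshot("side")
cv2.imwrite("pics/s17.png",cv2.resize(im[110:240,180:310],None,fx=4.5,fy=4.5,interpolation=2))
```

```text
[-0.58924186  7.73311169  3.07209164] [1.75325897 0.15593036 0.04963828] [0.51599465 0.13057044 0.08279571] 29.688412138375945
```

View pics/s17.png

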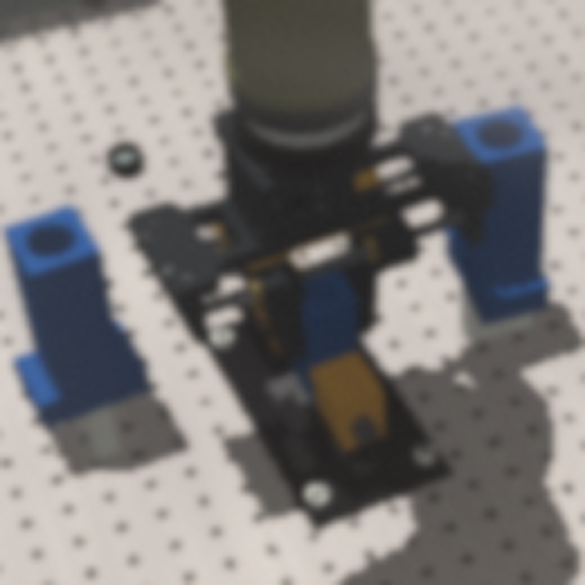

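View pics/w17.png

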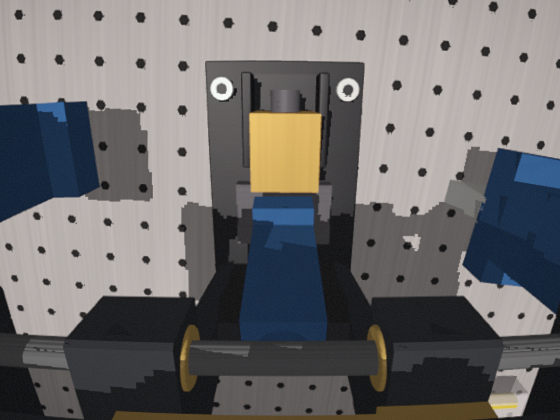

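>>> {"fn": "send_rows", "kwargs": {
  "series": [
    {"delta_pos":[0,0.15,0.03],"turn":0,"jaw":1},
    {"delta_pos":[0,0.3,0.06],"turn":0,"jaw":1},
    {"delta_pos":[0,0.4,0.08],"turn":0,"jaw":1},
    {"delta_pos":[0,0.4,0.08],"turn":0,"jaw":1},
    {"delta_pos":[0,0.4,0.08],"turn":0,"jaw":1}
  ]
}}

```text
clock: 17.82
tool_pos: [0.5164, 0.1271, 0.0821]
eef_rot: [0.999, 0.042, 0.001, -0.002]
contact_force: [-1.0, 8.5, 2.2]
opening: 0.343
```

Run:
```python
from h import *
s=r.get_state();print(s["contact_force"],s["moment"],s["tool_pos"],s["opening"]*88)
im=vision.snapshot("wrist")
cv2.imwrite("pics/w18.png",im)
im=vision.snapshot("side")
cv2.imwrite("pics/s18.png",im)
a=cv2.imread("pics/side11.png")[150:240,220:310];b=im[150:240,220:310]
cv2.imwrite("pics/s18z.png",cv2.resize(np.hstack([a,b]),None,fx=4.4,fy=4.4,interpolation=2))
```

```text
[-0.96931161  8.48034048  2.17065035] [1.96357514e+00 2.01001235e-01 1.38867639e-03] [0.51637742 0.12713299 0.08208209] 30.183560527663396
```

View pics/s18z.png

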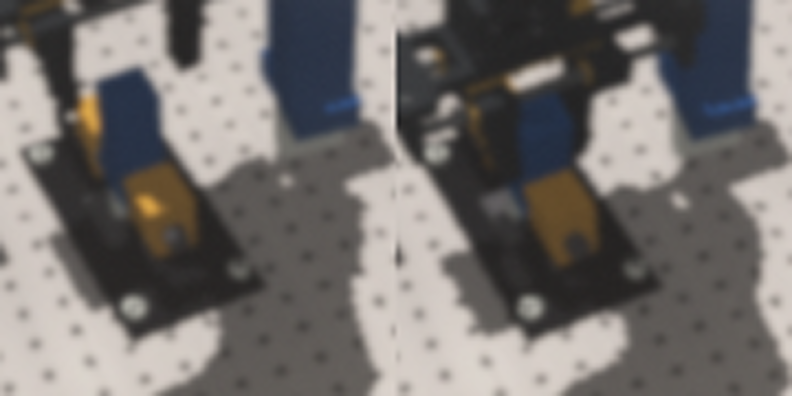

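Run:
```python
from h import *
p=P("side",[(.517,.092,.064),(.5178,.082,.064)]);print(p,(p[1]-p[0])/10)
for n,u in(("before",[(141,212),(198,197)]),("after",[(145,225),(201,208)])):
    q=onz("side",np.array(u)/4.4+[220,150],.064);print(n,my(q))
a=cv2.imread("pics/side11.png")[175:215,240:275];b=cv2.imread("pics/s18.png")[175:215,240:275]
cv2.imwrite("pics/s18y.png",cv2.resize(np.hstack([a,b]),None,fx=11,fy=11,interpolation=2))
```

```text
[[257.61091151 196.44556168]
 [259.31566155 199.0117879 ]] [0.170475   0.25662262]
before [-52.  -56.9]
after [-62.2 -65.5]
```

View pics/s18y.png

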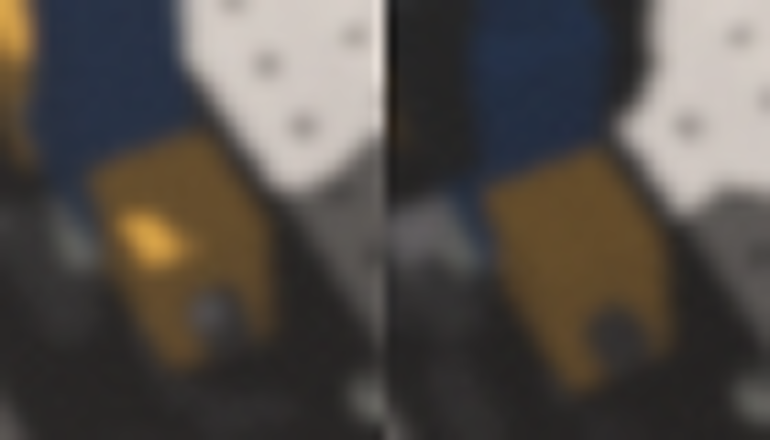

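>>> {"fn": "send_rows", "kwargs": {
  "series": [
    {"delta_pos":[0,-0.4,-0.04],"turn":0,"jaw":1},
    {"delta_pos":[0,-0.8,-0.09],"turn":0,"jaw":1},
    {"delta_pos":[0,-1.2,-0.13],"turn":0,"jaw":1},
    {"delta_pos":[0,-1.6,-0.16],"turn":0,"jaw":1},
    {"delta_pos":[0,-2.0,-0.17],"turn":0,"jaw":1},
    {"delta_pos":[0,-2.3,-0.17],"turn":0,"jaw":1},
    {"delta_pos":[0,-2.4,-0.17],"turn":0,"jaw":1},
    {"delta_pos":[0,-2.4,-0.17],"turn":0,"jaw":1}
  ]
}}

```text
clock: 18.58
tool_pos: [0.5138, 0.1446, 0.0829]
eef_rot: [0.999, 0.04, -0.001, 0.003]
contact_force: [0.8, -5.4, 1.0]
opening: 0.337
```

Run:
```python
from h import *
s=r.get_state();print(s["contact_force"],s["moment"],s["tool_pos"],s["opening"]*88)
im=vision.snapshot("wrist")
cv2.imwrite("pics/w19.png",im)
im=vision.snapshot("side")
cv2.imwrite("pics/s19.png",im)
a=cv2.imread("pics/side12.png")[140:230,220:310];b=im[140:230,220:310]
cv2.imwrite("pics/s19z.png",cv2.resize(np.hstack([a,b]),None,fx=4.4,fy=4.4,interpolation=2))
```

```text
[ 0.78110207 -5.36221108  0.99819941] [-1.44389808 -0.39511352 -0.00322563] [0.51381758 0.14455519 0.08292938] 29.613380703319
```

View pics/s19z.png

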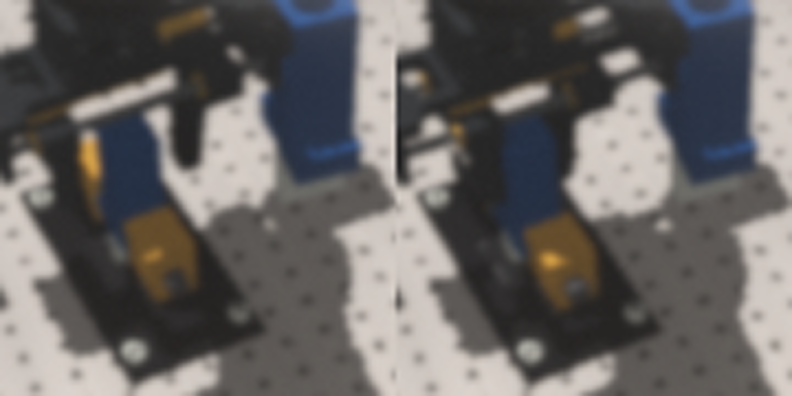

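View pics/w19.png

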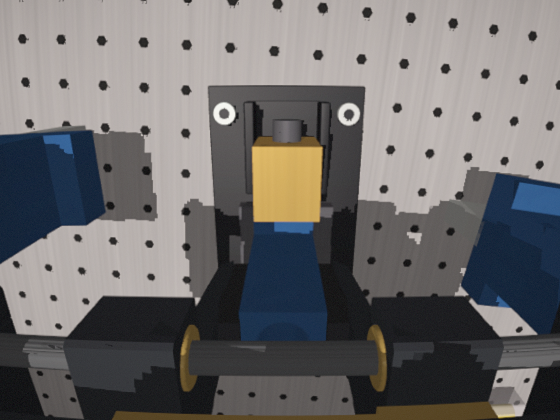

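>>> {"fn": "send_rows", "kwargs": {
  "series": [
    {"delta_pos":[0,-0.06,0],"turn":0,"jaw":1},
    {"delta_pos":[0,-0.12,0],"turn":0,"jaw":1},
    {"delta_pos":[0,-0.12,0],"turn":0,"jaw":1},
    {"delta_pos":[0,-0.12,0],"turn":0,"jaw":1}
  ]
}}

```text
clock: 19.02
tool_pos: [0.5136, 0.1465, 0.0829]
eef_rot: [0.999, 0.04, -0.001, 0.002]
contact_force: [1.5, -5.3, 1.1]
opening: 0.34
```

Run:
```python
from h import *
s=r.get_state();print(s["contact_force"],s["moment"],s["tool_pos"],s["eef_rot"])
im=cv2.imread("pics/w19.png")
cv2.imwrite("pics/w19z.png",cv2.resize(im[80:350,200:370],None,fx=3,fy=2.2,interpolation=2))
print(my(onz("wrist",[(287,146)],.064)),my(onz("wrist",[(287,221.5)],.064)),my(onz("wrist",[(287,87)],.006)))
```

```text
[ 1.49303947 -5.29815336  1.11683966] [-1.38725197 -0.34046224 -0.08282063] [0.51364285 0.14647654 0.08293742] [ 9.99190372e-01  4.01763011e-02 -6.65776388e-04  2.00563577e-03]
[62.7] [28.4] [88.1]
```

View pics/w19z.png

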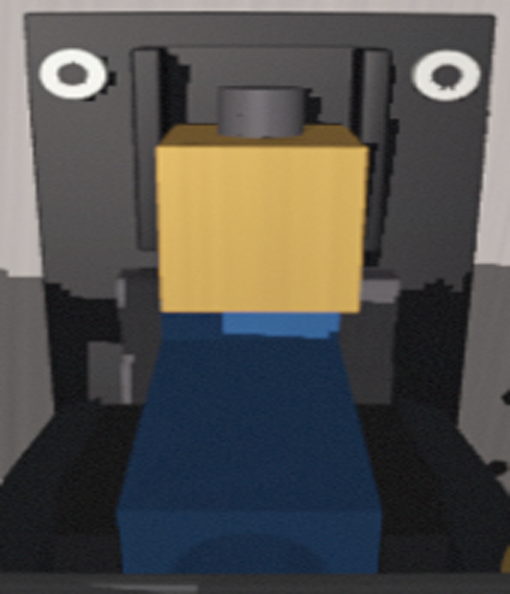

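>>> {"fn": "send_rows", "kwargs": {
  "series": [
    {"delta_pos":[0,0.1,0],"turn":0,"jaw":1},
    {"delta_pos":[0,0.2,0],"turn":0,"jaw":1},
    {"delta_pos":[0,0.3,0],"turn":0,"jaw":1},
    {"delta_pos":[0,0.3,0],"turn":0,"jaw":1},
    {"delta_pos":[0,0.3,0],"turn":0,"jaw":1}
  ]
}}

```text
clock: 19.43
tool_pos: [0.5137, 0.1459, 0.0829]
eef_rot: [0.999, 0.041, -0.0, 0.0]
contact_force: [0.4, -2.7, -3.3]
opening: 0.344
```

Run:
```python
from h import *
s=r.get_state();print(s["contact_force"],s["moment"],s["tool_pos"],s["eef_rot"])
```

```text
[ 0.44290752 -2.69443345 -3.34602739] [-0.86587869 -0.17893579 -0.01421652] [0.51368436 0.14593727 0.08292077] [ 9.99152569e-01  4.11574317e-02 -4.45994823e-04  1.04959172e-04]
```

>>> {"fn": "send_rows", "kwargs": {
  "series": [
    {"delta_pos":[0,0.1,0],"turn":0,"jaw":1},
    {"delta_pos":[0,0.15,-0.1],"turn":0,"jaw":1},
    {"delta_pos":[0,0.15,-0.2],"turn":0,"jaw":1},
    {"delta_pos":[0,0.15,-0.3],"turn":0,"jaw":1},
    {"delta_pos":[0,0.15,-0.3],"turn":0,"jaw":1}
  ],
  "force": 35
}}

```text
clock: 19.85
tool_pos: [0.5145, 0.1455, 0.0866]
eef_rot: [0.999, 0.041, 0.001, -0.001]
contact_force: [-0.2, -0.3, -1.8]
opening: 0.334
```

Run:
```python
from h import *
s=r.get_state();print(s["contact_force"],s["moment"],s["tool_pos"],s["eef_rot"])
im=vision.snapshot("wrist")
cv2.imwrite("pics/w20.png",im)
im=vision.snapshot("side")
cv2.imwrite("pics/s20.png",cv2.resize(im[110:240,180:310],None,fx=4.5,fy=4.5,interpolation=2))
```

```text
[-0.24206637 -0.33435023 -1.82142548] [-0.04013875 -0.08655206 -0.00104713] [0.5144955  0.14547976 0.08659091] [ 9.99141527e-01  4.14177236e-02  5.08682896e-04 -7.22545224e-04]
```

View pics/s20.png

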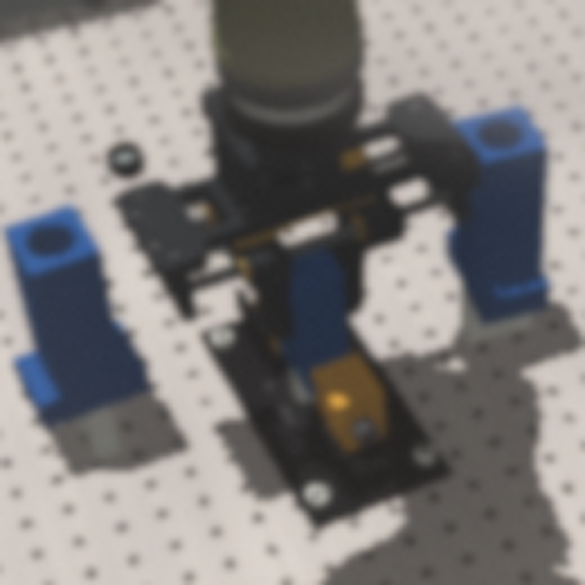

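View pics/w20.png

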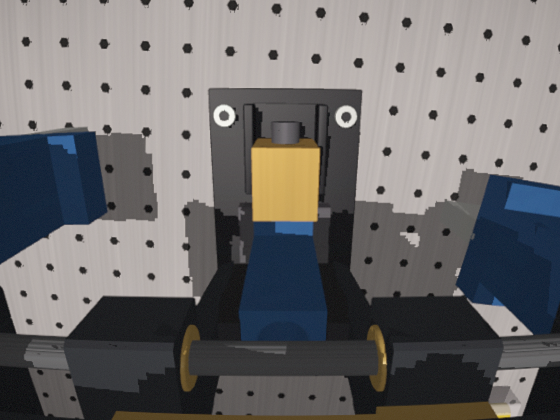

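>>> {"fn": "send_rows", "kwargs": {
  "series": [
    {"delta_pos":[0,0,-0.1],"turn":0,"jaw":1},
    {"delta_pos":[0,0,-0.2],"turn":0,"jaw":1},
    {"delta_pos":[0,0,-0.3],"turn":0,"jaw":1},
    {"delta_pos":[0,0,-0.4],"turn":0,"jaw":1},
    {"delta_pos":[0,0,-0.4],"turn":0,"jaw":1}
  ]
}}

```text
clock: 20.37
tool_pos: [0.5144, 0.1446, 0.0904]
eef_rot: [0.999, 0.041, 0.0, -0.0]
contact_force: [-0.0, -1.0, -1.7]
opening: 0.338
```

Run:
```python
from h import *
s=r.get_state();print(s["contact_force"],s["moment"],s["tool_pos"],s["eef_rot"])
```

```text
[-0.04260973 -0.96501612 -1.74701626] [-0.01979696 -0.09529476 -0.01902405] [0.51435305 0.144606   0.09042823] [ 9.99156111e-01  4.10733759e-02  1.95539916e-04 -6.84708632e-05]
```

>>> {"fn": "send_rows", "kwargs": {
  "series": [
    {"delta_pos":[0,0,-0.3],"turn":0,"jaw":1},
    {"delta_pos":[0,0,-0.7],"turn":0,"jaw":1},
    {"delta_pos":[0,0,-1.2],"turn":0,"jaw":1},
    {"delta_pos":[0,0,-1.8],"turn":0,"jaw":1},
    {"delta_pos":[0,0,-2.4],"turn":0,"jaw":1},
    {"delta_pos":[0,0,-3.0],"turn":0,"jaw":1},
    {"delta_pos":[0,0,-3.0],"turn":0,"jaw":1}
  ]
}}

```text
clock: 20.95
tool_pos: [0.515, 0.1448, 0.1216]
eef_rot: [0.999, 0.041, 0.001, -0.0]
contact_force: [-0.4, 0.8, -2.0]
opening: 0.339
```

Run:
```python
from h import *
s=r.get_state();print(s["contact_force"],s["moment"],s["tool_pos"],s["eef_rot"])
```

```text
[-0.3951699   0.83860916 -1.97360916] [-0.04016738 -0.11180321  0.02248197] [0.51499167 0.14482843 0.12163295] [ 9.99159786e-01  4.09665332e-02  1.13899474e-03 -4.10478700e-04]
```

>>> {"fn": "send_rows", "kwargs": {
  "series": [
    {"delta_pos":[0,0,-0.5],"turn":0,"jaw":1},
    {"delta_pos":[0,0,-1.2],"turn":0,"jaw":1},
    {"delta_pos":[0,0,-2.0],"turn":0,"jaw":1},
    {"delta_pos":[0,0,-2.8],"turn":0,"jaw":1},
    {"delta_pos":[0,0,-3.6],"turn":0,"jaw":1},
    {"delta_pos":[0,0,-4.2],"turn":0,"jaw":1},
    {"delta_pos":[0,0,-4.2],"turn":0,"jaw":1},
    {"delta_pos":[0,0,-4.2],"turn":0,"jaw":1}
  ]
}}

```text
clock: 21.62
tool_pos: [0.5145, 0.1445, 0.1626]
eef_rot: [0.999, 0.041, 0.0, -0.0]
contact_force: [0.0, -0.6, -2.4]
opening: 0.341
```

Run:
```python
from h import *
s=r.get_state();print(s["contact_force"],s["moment"],s["tool_pos"],s["eef_rot"],s["opening"]*88,s["clock"])
im=vision.snapshot("wrist")
cv2.imwrite("pics/w21.png",im)
im=vision.snapshot("side");cv2.imwrite("pics/s21f.png",im)
cv2.imwrite("pics/s21.png",cv2.resize(im[90:240,180:330],None,fx=4,fy=4,interpolation=2))
vision.snapshot("top");cv2.imwrite("pics/t21.png",vision.snapshot("top"))
```

```text
[ 0.02935503 -0.58469761 -2.37414499] [-0.0370559  -0.07177111  0.01418708] [0.51445227 0.1445364  0.16264185] [ 9.99158692e-01  4.10086317e-02  4.38606904e-04 -8.38993128e-05] 30.019182318451602 21.6167
```

View pics/s21.png

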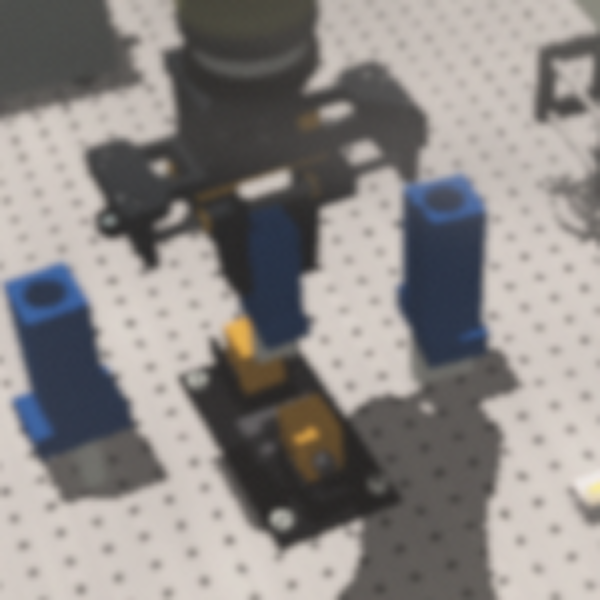

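View pics/w21.png

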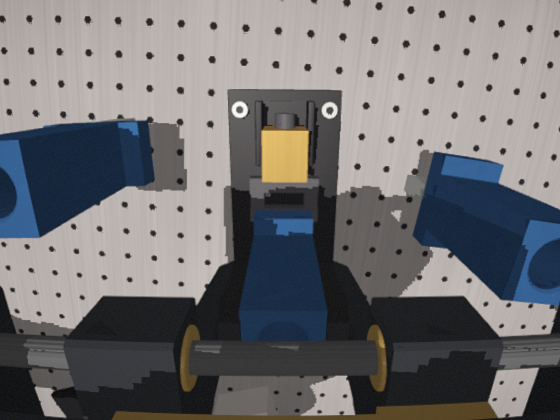

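View pics/s21f.png

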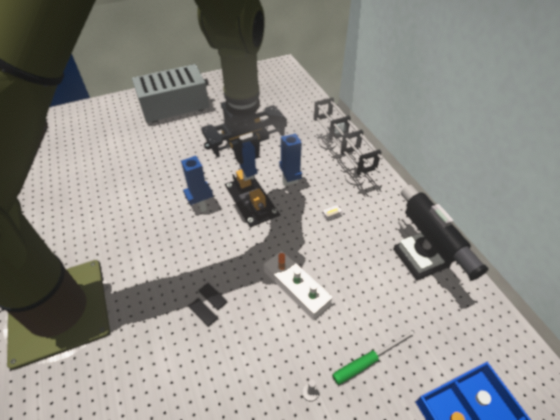

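```bash
cat > ov.py <<'E'
from h import *
def model(th,t,psi=4.7):
    c,s=np.cos(np.radians(psi)),np.sin(np.radians(psi));ct,st=np.cos(th),np.sin(th)
    segs=[]
    def box(hy,z0,z1):
        for z in(z0,z1):
            q=[(sx*.015,sy*hy,z-.0853) for sx,sy in((-1,-1),(1,-1),(1,1),(-1,1))];segs.append(q+q[:1])
    box(.005,0,.028);box(.023,.028,.042);box(.014,.042,.108)
    out=[]
    for q in segs:
        q=np.array(q);y=q[:,1]*ct-q[:,2]*st;z=q[:,1]*st+q[:,2]*ct;x=q[:,0]
        out.append(np.c_[c*x-s*y,s*x+c*y,z]+t+[0,0,.008])
    return out
def show(cam,img,th,f,crop,name):
    s=r.get_state();im=cv2.imread(img);y0,y1,x0,x1=crop
    a=cv2.resize(im[y0:y1,x0:x1],None,fx=f,fy=f,interpolation=2);a=cv2.convertScaleAbs(a,alpha=1.6,beta=20)
    for q in model(th,s["tool_pos"]):
        u=(P(cam,q)-[x0,y0])*f;cv2.polylines(a,[u.astype(int).reshape(-1,1,2)],False,(0,255,255),1)
    cv2.imwrite(name,a)
show("wrist","pics/w21.png",0,4,(195,350,200,370),"pics/ow.png")
show("side","pics/s21f.png",0,7,(130,190,215,285),"pics/os.png")
E
python3 ov.py
```

```text
(no output)
```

View pics/ow.png

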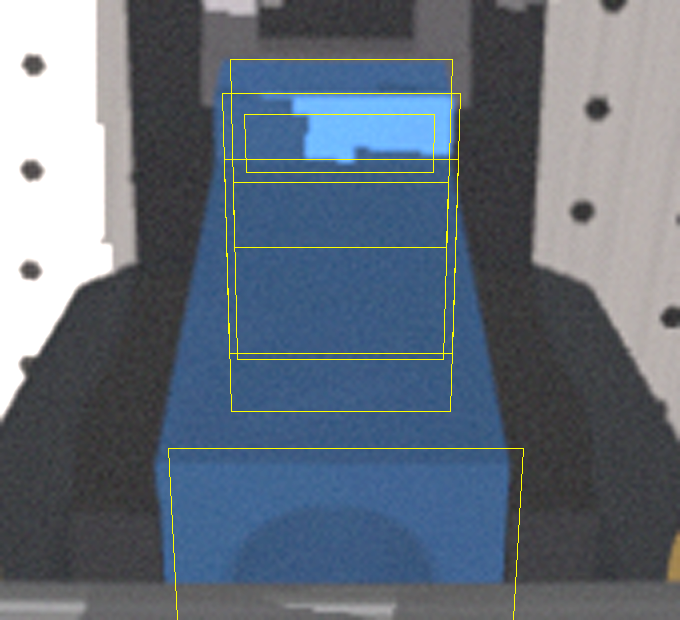

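View pics/os.png

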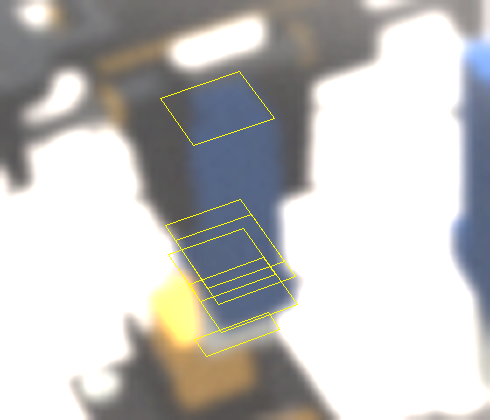

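Run:
```python
import cv2,numpy as np
a=cv2.imread("pics/wrist12.png")[280:345,235:335];b=cv2.imread("pics/w21.png")[280:345,235:335]
x=cv2.convertScaleAbs(np.vstack([a,b]),alpha=1.8,beta=20)
cv2.imwrite("pics/cmp.png",cv2.resize(x,None,fx=4.5,fy=4.5,interpolation=2))
for n,i in(("12",a),("21",b)):
    print(n,i[:,45:55].mean((1,2)).round(1).tolist()[15:45])
```

```text
12 [46.7, 46.0, 45.5, 46.2, 45.5, 45.0, 45.4, 44.4, 45.5, 44.5, 44.7, 45.1, 45.6, 46.3, 47.3, 52.1, 52.1, 52.8, 53.4, 53.4, 52.6, 53.1, 52.7, 52.5, 51.3, 50.2, 51.8, 50.4, 45.3, 44.3]
21 [47.6, 46.8, 47.3, 46.7, 47.3, 45.1, 46.1, 45.9, 46.2, 45.2, 45.1, 46.1, 45.7, 46.3, 46.5, 46.6, 51.2, 53.8, 52.9, 53.2, 53.5, 53.3, 52.4, 53.8, 52.9, 52.6, 50.7, 48.3, 46.4, 46.6]
```

View pics/cmp.png

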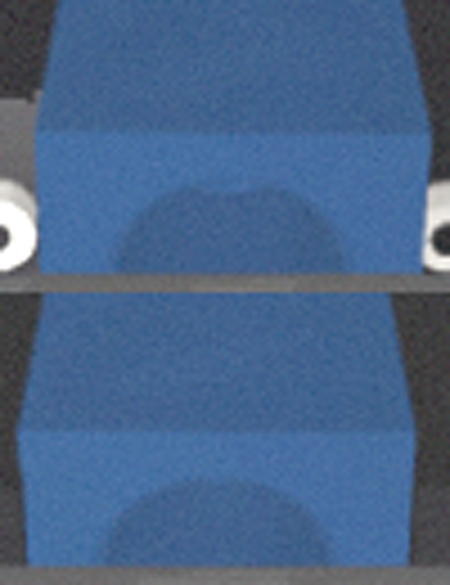

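Run:
```python
from h import *
s=r.get_state();print(s["tool_pos"],abs(s["qd"]).max(),s["clock"])
order.finish_job()
```

```text
[0.51394733 0.1443942  0.16179269] 0.0030988924869876444 21.8167
the job is handed in; nothing more can be done
```

I did the job in the order asked and handed it in at about 22 s. No verdict was returned.

- **Vial:** The orange-capped vial stands upright in the rack's empty hole. The wrist force rose to 8.5 N when it reached the floor of the hole. In the pictures it sits beside the two green vials as it should. On the way in it brushed the rim of the hole at about 2 N. I shifted it sideways and it went down without catching.
- **Jaws:** I gripped the carrier's neck and rocked it about 18 mm each way at the grip. From the camera pictures, jaw_l ended about 7 mm back and jaw_r about 7 to 8 mm back. Both are past the 5 mm needed to clear the shoulders.
- **Lift:** The carrier came up past the 6 mm hook point with no sign of catching. It is held at 35 N over the mount, with its foot about 21 mm above the jaw tops and the arm still.

**Checks at the end:** Comparing the pictures from before and after suggests the carrier leans by up to about 1°. The camera calibration leaves a similar uncertainty, so I left it. In the last side view the two blue look-alike towers and everything else on the table looked undisturbed. I judged that by eye and did not measure it.

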